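Fix the kiln posts, then stack shelf, jar and lid

ROBOT

A 7-joint arm with a two-finger parallel gripper is mounted at the origin on the work surface. World frame = base frame: x ahead of the robot, y to its left, z up, the work surface at z = 0. Lengths are in mm, angles in rad, forces in N, time in s.
With the tool pointing down it reaches from about 400 to 875 mm from the base axis. Payload 4.4 kg.
Tool frame: the origin (TCP) lies at the very end of the fingers, on their centre line; the grasp point (between the pads) lies 19 mm behind it; z points along the fingers, y is the line along which they close (so a half turn about z gives the same grasp; the last joint's range is limited). The gripper opens to 85 mm and grips with 20 to 120 N. Pads are 22 mm wide; open, the fingers measure 114 mm over their backs; the gripper's body (76 mm by 85 mm) begins 54 mm behind the grasp point. The pads swing forward as they close: fully open they stand 13 mm farther back than shut.
Start: joints at [1.067, 0.628, 0.038, 1.517, -0.027, 0.996, -0.02], TCP at [275.594, -588.698, 231.313] pointing down, gripper open.
Joint ranges: [-3.06, 3.06], [-0.37, 2.12], [-1.25, 1.32], [0.18, 2.47], [-1.1, 4.24], [0.23, 1.98], [-2.94, 2.94]. Speed limits (rad/s): [2.57, 2.57, 3.14, 3.14, 3.14, 3.14, 3.14].

INTERFACE

Orientations are given as [roll, pitch, yaw] about the fixed x, y, z axes, in that order (R = Rz(yaw) Ry(pitch) Rx(roll)).
In Python, from cell import ctrl gives the robot as it stands.
- The arm moves only by the tool jog_arm, never from a script. Its argument "plan" is a list of rows, each an object of numbers: "tx", "ty", "tz": the shift along the tool's x, y, z as a fraction of full scale; "wx", "wy", "wz": the turn, a rotation vector about the tool's x, y, z as a fraction of full scale; "claw": the closure, from 0 (fully open) to 1 (shut). In form: [{"tx": .., "ty": .., "tz": .., "wx": .., "wy": .., "wz": .., "claw": ..}, ...]. A call has 1 to 12 rows; each row is the pose to reach, as a shift and turn from the pose commanded when the call began, along the tool's axes at that moment; what a row does not reach only later rows make up. Full scale, the value 1, is 300 mm for a shift and 90 degrees for a turn. A row lasts 1/10 s, in which the tool goes at most 50 mm and 8.59 degrees, less where a joint would pass 70% of its speed; a pose out of reach is approached as far as the arm can. A call with a number of a shift or a turn outside -1 to 1 is refused whole. A call with a gripper value outside its range is refused whole. The fingers move at their own pace and stop on an object; the grip force is fixed at half the most. Time passes only in rows, so rows that repeat a pose let the fingers close. It gives the time, the measured TCP pose, the force, the opening and the grip force at its end, in the units of the state.
- ctrl.read_state(): the state, without advancing time (a new reading comes with each control period).
- ctrl.get_image(name): name is "scene" or "side" or "wrist"; returns a dict with "img" (384x512x3 uint8, red, green, blue), "depth" (384x512 float32, mm along the optical axis (not along the pixel's ray), 0 where there is no reading), "fx", "fy", "cx", "cy" (pixels), "position" and "orientation" of the camera in the world; the wrist camera has in their place "hand_eye" (4x4, takes a point from camera to tool coordinates, whose origin is the TCP and whose axes are the flange's). Camera axes: x right, y down, z forward; pixel columns grow to the right and rows downward; lengths in mm; the calibration is good to about 2 mm. A picture is of the moment at which its call begins: read the wrist's pose just before it.
- ctrl.finish_job(): hands the job in; it is judged then, once.
Trained networks look in a picture, given as the dict that the camera call returned (one of the last four; its "shot" number tells which), for a name from the list of things; names that differ only in an ending like _2 or _b are one class to them, and where a whole thing is asked for, a point or a joint stands for the part that bears it (a point fixed in the world has none). Each returns a list of dicts, best first, with "score" (0 to 1); they miss things now and then, are a little off and sometimes report something else, mostly with a low value. They report only what shows in the picture. A call takes as long as a camera call. They do not tell look-alikes from the thing itself.
- ctrl.trace(picture, thing): "pixels" (384x512 bool, what is visible of it) and "extent" ([centre column, centre row, width, height] in pixels, round what is visible of it).
The state is a dict: "clock": time; "qpos": joint angles; "qd": joint speeds; "tau": joint torques, N m; "eef_pos": TCP position; "tool_rot": TCP orientation; "force": force on the tool from outside, world axes, zero at the start; "torque": the same for the moment, N m; "width": finger opening in mm; "gripper_force": force on a finger pad.
Only numpy, scipy, OpenCV 4.12 (cv2) and the standard library are available. Lean on these libraries where they do the work, as an engineer would, in place of code of your own. Each camera call takes 0.05 s, during which the arm holds its last target. There are 200 camera calls.

TASK

The two posts on the lower kiln shelf should both be 50 mm tall, but one of them is too short or too tall: move it to the free place on the wooden stock board, upright, and stand the 50 mm post from the board on the mark it left, leaving the other unsuitable post on the board. Then lay the long upper shelf level across the two posts, centred over the lower shelf and in line with it, next stand the jar upright in the middle of the upper shelf, and last put the lid on the jar so that it sits fully down in the mouth.

Things in the scene. Friction and masses are not known exactly. Their poses are not given: they have to be found in the camera images.
- lower_shelf: Fixed kiln shelf lying on the table: greyish-cream ceramic slab 260 (its x) x 100 (its y) x 16 mm thick. Origin at the centre of its underside, z up; its top is 16 mm above the origin. Two pale round post marks (58 mm diameter, flat) on its top at x = -70 and x = +70 mm, y = 0; at the start each carries a post, within 4 mm of the mark's centre.
- stock_board: Fixed wooden board lying on the table, 260 (its x) x 100 (its y) x 16 mm thick, planks with a dark batten stripe at each end. Origin at the centre of its underside, z up; its top is 16 mm above the origin. At the start two posts stand on it, near y = 0 and about x = -80 and x = +5 mm (within 6 mm), and the free place is about x = +85 mm, y = 0.
- post_a_center (a point): Centre (half-way up) of a loose cream ceramic kiln post: upright solid cylinder, 44 mm diameter, 50 mm tall (25 mm from centre to underside), with a flat top that has a dark bore mark painted on it. z is up along its axis. One of the two 50 mm posts (post_a, post_b); they are alike. At the start one of the pair stands on the lower shelf, the other on the stock board, either way round.
- post_b_center (a point): Centre (half-way up) of a loose cream ceramic kiln post: upright solid cylinder, 44 mm diameter, 50 mm tall (25 mm from centre to underside), with a flat top that has a dark bore mark painted on it. z is up along its axis. One of the two 50 mm posts (post_a, post_b); they are alike. At the start one of the pair stands on the lower shelf, the other on the stock board, either way round.
- post_c_center (a point): Centre (half-way up) of a loose cream ceramic kiln post: upright solid cylinder, 44 mm diameter, 30 mm tall (15 mm from centre to underside), with a flat top that has a dark bore mark painted on it. z is up along its axis. The short post. At the start either this one or post_d stands, wrongly, on the lower shelf; the other is on the stock board.
- post_d_center (a point): Centre (half-way up) of a loose cream ceramic kiln post: upright solid cylinder, 44 mm diameter, 70 mm tall (35 mm from centre to underside), with a flat top that has a dark bore mark painted on it. z is up along its axis. The tall post. At the start either this one or post_c stands, wrongly, on the lower shelf; the other is on the stock board.
- upper_shelf_center (a point): Centre of the loose upper kiln shelf, a plain cream ceramic strip 200 (its x) x 62 (its y) x 14 mm thick (7 mm from centre to underside), about 0.36 kg, lying flat on the bare table at the start; z up. It is grasped across its 62 mm width at mid-length.
- jar_center (a point): Centre (half-way up) of the loose terracotta jar: straight-sided, open at the top, no handle, 58 mm outer diameter, 60 mm tall, mouth 48 mm inside, wall 5 mm; it stands upright on the table at the start. z up. (A low bowl 72 mm wide, not needed, stands near it.)
- lid_center (a point): Centre (half-way up) of the loose terracotta lid, lying right way up on the table: 34 mm tall in all, from below a locating flange 41 mm diameter x 6 mm, a plate 58 mm diameter x 6 mm, and a knob 22 mm diameter x 22 mm, all on one axis (z up). On the jar the plate rests on the rim and the flange hangs in the mouth, the lid's centre then 41 mm above the jar's centre.
There are look-alikes about, which are no part of the job. What is shaped like the part that bears post_d_center but turquoise is not meant.

How it is judged:
By the outcome, as a careful person would: the job done as asked, in the order asked, and still so for the second after the job is handed in, with the robot touching nothing.
It also fails if it takes over 131 s, if anything falls off the work surface, if the arm or the gripper's body presses on something with over 40 N, if the wrist force passes 120 N, or if a joint passes its speed limit or range.

## Working session

There is one attempt and no reset: what is moved stays moved. The work goes in short steps, Python scripts to look and compute and a tool call to move; the robot and the scene stay as the last step left them, time stands still between calls to the robot, and variables do not carry over. Pictures are saved under pics/ and viewed, at most 14 in all, crops included, and the job is handed in when it is done.

Besides the shell and the picture viewer there is one more tool, called as name(argument=value, ...), one argument or row to a line, values as JSON. jog_arm: Moves the arm, as the interface text tells. Shift numbers are shares of 300 mm and turn numbers shares of 90 degrees, none past 1 either way. Its arguments: {"type":"object","properties":{"plan":{"type":"array"}},"required":["plan"]}

```bash
ls; mkdir -p pics
cat > h.py <<'E'
import numpy as np, cv2
from cell import ctrl
from scipy.spatial.transform import Rotation as R
def campose(d):
    o=np.array(d["orientation"],float)
    if o.shape==(3,3): return o,np.array(d["position"])
    if o.size==4: return R.from_quat(o).as_matrix(),np.array(d["position"])
    return R.from_euler("xyz",o).as_matrix(),np.array(d["position"])
def shot(name):
    s=ctrl.read_state(); d=ctrl.get_image(name)
    if name=="wrist":
        H=np.array(d["hand_eye"]); Rt=R.from_euler("xyz",s["tool_rot"]).as_matrix()
        d["_R"]=Rt@H[:3,:3]; d["_p"]=Rt@H[:3,3]+np.array(s["eef_pos"])
    else: d["_R"],d["_p"]=campose(d)
    return d
def world(d):
    v,u=np.mgrid[0:384,0:512]; z=d["depth"]
    P=np.stack([(u-d["cx"])/d["fx"]*z,(v-d["cy"])/d["fy"]*z,z],-1)
    W=P@d["_R"].T+d["_p"]; W[z<=0]=np.nan
    return W
def save(n,img): cv2.imwrite("pics/"+n+".png",img[...,::-1])
E
python3 - <<'E'
from h import *
ds=[shot(n) for n in("scene","side")]
print({k:(v if not hasattr(v,'shape') or v.size<20 else v.shape) for k,v in ds[0].items()})
for d,n in zip(ds,("scene","side")):
    save(n,d["img"]); print(n,d["_p"])
    W=world(d); np.save(n+".npy",W)
    for t in ["lower_shelf","stock_board","post_a_center","post_c_center","post_d_center","upper_shelf_center","jar_center","lid_center"]:
        for r in ctrl.trace(d,t):
            m=r["pixels"]; w=W[m]; w=w[~np.isnan(w[:,0])]
            print(t,round(r["score"],2),np.round(r["extent"]),np.round(np.median(w,0)),np.round(np.percentile(w[:,2],95)),d["img"][m].mean(0).round())
E
```

```text
pics
{'img': (384, 512, 3), 'depth': (384, 512), 'fx': 402.2577566480451, 'fy': 402.2577566480451, 'cx': 254.41076751707047, 'cy': 194.46185184358723, 'position': array([1111.62671171,  202.28391388,  809.92732408]), 'orientation': array([-2.51218296,  0.00966567,  2.03419299]), 'shot': 1, '_R': array([[-0.44696825,  0.72566668, -0.52309393],
       [ 0.8944976 ,  0.35624518, -0.27011741],
       [-0.00966552, -0.58864017, -0.80833738]]), '_p': array([1111.62671171,  202.28391388,  809.92732408])}
scene [1111.62671171  202.28391388  809.92732408]
lower_shelf 0.97 [245. 187.  87.  89.] [585. -79.  15.] 18.0 [161. 146. 120.]
lower_shelf 0.16 [407. 202.  24.  30.] [489. 272.  62.] 67.0 [129. 114.  92.]
stock_board 0.85 [394. 242.  73. 105.] [602. 277.  15.] 18.0 [132.  99.  72.]
stock_board 0.52 [198. 168.  27.  36.] [ 605. -225.   39.] 60.0 [101.  67.  54.]
post_a_center 0.94 [409. 202.  22.  23.] [489. 272.  60.] 67.0 [129. 114.  92.]
post_c_center 0.65 [399. 233.  22.  22.] [570. 276.  44.] 47.0 [140. 123.  97.]
post_d_center 0.72 [156. 221.  23.  35.] [ 785. -213.   62.] 71.0 [59. 9
[... 391 characters left out ...]
6 [274. 215. 108.  52.] [558. -76.  17.] 20.0 [144. 130. 103.]
stock_board 0.68 [204. 340. 144.  88.] [556. 289.  17.] 19.0 [116.  84.  54.]
post_a_center 0.8 [240. 344.  21.  32.] [472. 279.  66.] 69.0 [121. 107.  82.]
post_c_center 0.82 [199. 330.  21.  30.] [558. 282.  47.] 49.0 [127. 112.  86.]
post_d_center 0.93 [227. 158.  25.  26.] [ 770. -208.   50.] 72.0 [28. 78. 73.]
post_d_center 0.7 [248. 194.  23.  34.] [631. -82.  63.] 88.0 [108.  97.  77.]
upper_shelf_center 0.92 [243. 265.  90.  49.] [568.  83.  15.] 17.0 [168. 150. 117.]
jar_center 0.67 [286. 174.  22.  28.] [ 599. -215.   41.] 61.0 [88. 51. 35.]
lid_center 0.76 [334. 157.  18.  17.] [ 501. -376.   14.] 35.0 [143.  82.  55.]
```

View pics/scene.png

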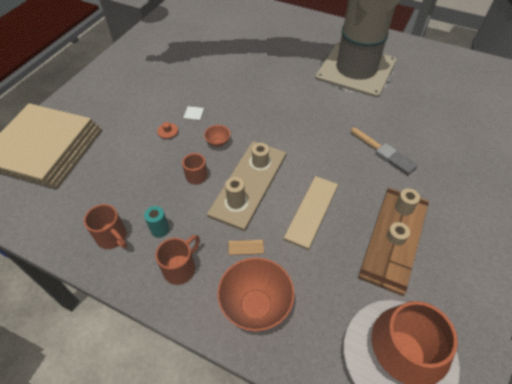

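View pics/side.png

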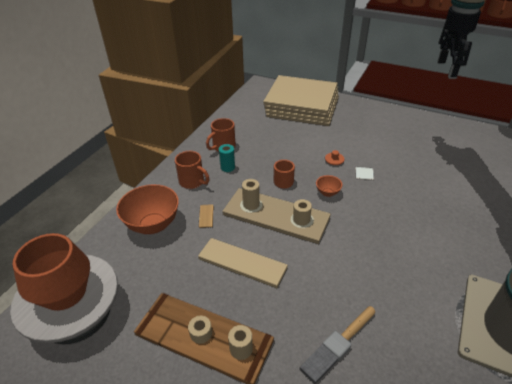

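The scene image shows the lower shelf at (247,185). It carries a tall post at (235,192) and a shorter one at (260,155).
- **Board:** at (395,240), with posts at (408,200) and (399,233).
- **Upper shelf:** the strip at (312,211). Look-alikes are the stack at (45,145) and the small tan plate at (246,247).
- **Jar:** the handle-less one at (195,168). Look-alikes are the handled mugs at (105,226) and (177,260), and the bowls at (217,136), (256,293) and (415,340).
- **Lid:** at (167,130).
- **Tall post look-alike:** the turquoise one at (157,221), not meant.

By height, the tall post on the shelf at (235,192) (top at 87 mm, so 70 mm tall) is the wrong one. The board's 50 mm post is at (408,200) (top at 66 mm).

```bash
cat >> h.py <<'E'
def top(W,c,r,zlo,zhi):
    m=(np.hypot(W[...,0]-c[0],W[...,1]-c[1])<r)&(W[...,2]>zlo)&(W[...,2]<zhi)
    return W[m]
def circ(P):
    (x,y),r=cv2.minEnclosingCircle(P[:,:2].astype(np.float32)); 
    b=(np.percentile(P[:,:2],1,0)+np.percentile(P[:,:2],99,0))/2
    return np.round([x,y,r,*b,P[:,2].mean(),len(P)],1)
def rect(P):
    P=P[:,:2].astype(np.float32); (x,y),wh,a=cv2.minAreaRect(P); return np.round([x,y,*wh,a],1)
E
cat > meas.py <<'E'
from h import *
for n in("scene","side"):
    W=np.load(n+".npy"); print(n)
    for k,c,z in [("tall",(638,-85),86),("s50",(505,-72),66),("b50",(480,275),66),("b30",(564,279),46)]:
        print(k,circ(top(W,c,40,z-4,z+5)))
    print("ushelf",rect(top(W,(575,90),130,9,20)), "lower",rect(top(W,(575,-80),150,11,21)),"board",rect(top(W,(565,280),150,11,21)))
    print("jar",circ(top(W,(603,-222),45,55,66)),"lidknob",circ(top(W,(505,-377),40,28,40)),"lidplate",circ(top(W,(505,-377),45,8,16)))
E
python3 meas.py
```

```text
scene
tall [637.1 -94.2  22.6 637.1 -93.3  85.6 238. ]
s50 [497.6 -96.6  21.7 499.1 -93.4  65.5 153. ]
b50 [477.6 272.8  22.4 478.  272.3  65.5 243. ]
b30 [562.6 277.   22.9 563.7 276.9  45.4 273. ]
ushelf [574.6  78.3 203.4  62.6   0.6] lower [580.8 -71.9 277.  268.8  57.5] board [559.9 275.8 261.5 100.1   1.8]
jar [ 602.9 -227.8   29.8  602.5 -228.    58.7  153. ] lidknob [ 504.3 -381.5   11.1  503.4 -381.6   33.3   40. ] lidplate [ 502.7 -381.1   30.2  503.1 -382.6   11.6  189. ]
side
tall [633.9 -94.8  23.2 635.6 -93.1  86.9 176. ]
s50 [497.1 -95.6  21.7 497.1 -93.2  66.8 165. ]
b50 [476.6 272.8  22.4 476.  272.5  67.2 438. ]
b30 [561.5 276.2  22.6 561.5 276.5  47.2 397. ]
ushelf [5.742e+02 7.810e+01 2.009e+02 6.500e+01 3.000e-01] lower [580.7 -70.2 274.8 266.2  58.8] board [558.6 275.1 261.5 101.4   1.8]
jar [ 603.2 -230.4   31.4  600.4 -228.3   59.4  127. ] lidknob [ 503.1 -383.2   12.5  501.9 -383.    33.3   36. ] lidplate [ 502.1 -382.7   30.3  502.  -381.8   13.   145. ]
```

Run:
```python
import cv2
a=cv2.imread("pics/scene.png")[110:260,140:340]
cv2.imwrite("pics/crop.png",cv2.resize(a,None,fx=4,fy=4,interpolation=2))
from cell import ctrl; s=ctrl.read_state();print(s["eef_pos"],s["tool_rot"],s["width"],s["clock"])
```

```text
[ 275.6016165  -588.70974397  231.33527066] [ 3.14152879e+00 -3.27029058e-05  4.37769911e-01] 85.63718749806286 0.9
```

View pics/crop.png

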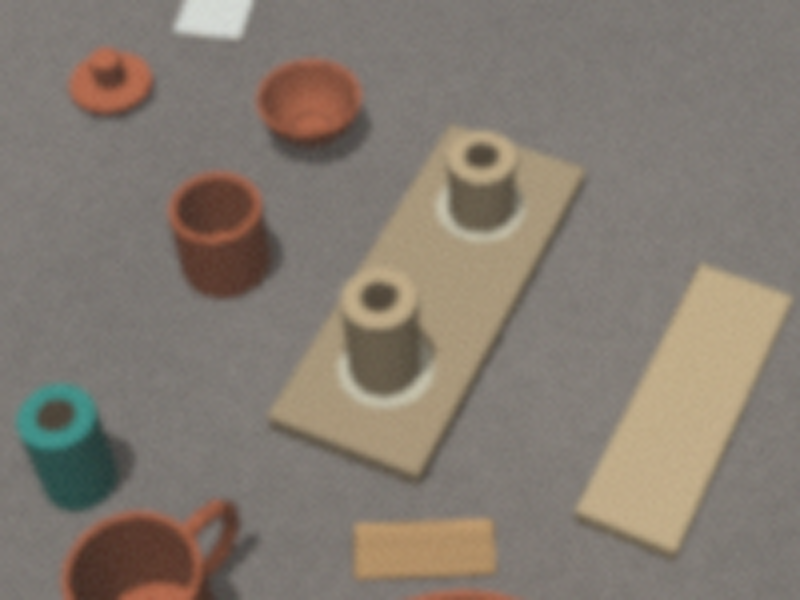

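The crop confirms it: the tall post at (380,335) stands on a pale mark, the 50 mm post is at (480,180), the turquoise look-alike is at (65,445), and the plain jar is at (218,235). Next I'll measure the lower shelf without the upper one contaminating the fit.

Run:
```python
from h import *
for n in("scene","side"):
    W=np.load(n+".npy")
    m=(abs(W[...,0]-570)<160)&(W[...,1]>-155)&(W[...,1]<-25)&(W[...,2]>10)&(W[...,2]<21)
    print(rect(W[m]))
    m=(W[...,2]>5)&(W[...,0]<600)&(W[...,1]>-230)&(W[...,1]<-150)&(W[...,0]>400)&(np.hypot(W[...,0]-603,W[...,1]+228)>36)&(W[...,2]<55)
    print("bowl",circ(W[m]))
```

```text
[567.1 -95.4 261.7 101.3   2.1]
bowl [ 456.7 -220.2   51.8  474.2 -216.5   25.6  125. ]
[566.5 -95.3 261.6 103.3   2.1]
bowl [ 492.2 -185.3   68.   473.5 -192.2   28.3  110. ]
```

```bash
cat > to.py <<'E'
# usage: to.py x y z yawdeg ... (several targets)
from h import *; import sys
s=ctrl.read_state(); Rt=R.from_euler("xyz",s["tool_rot"]); p=np.array(s["eef_pos"])
print("at",p.round(1),np.degrees(s["tool_rot"]).round(2),"w",round(s["width"],1),"F",np.round(s["force"],1),"t",round(s["clock"],1))
a=np.array(sys.argv[1:],float).reshape(-1,4)
for x,y,z,yw in a:
    t=Rt.inv().apply(np.array([x,y,z])-p)/300
    w=(Rt.inv()*R.from_euler("xyz",[np.pi,0,np.radians(yw)])).as_rotvec()/(np.pi/2)
    print("t",t.round(4),"w",w.round(4))
E
python3 to.py 480 -340 240 12 636 -93 240 2
```

```text
at [ 275.6 -588.7  231.3] [180.    -0.    25.08] w 85.6 F [-0.8 -1.1  0.7] t 0.9
t [ 0.9685 -0.462  -0.0289] w [ 0.     -0.      0.1454]
t [ 1.7885 -0.9873 -0.0289] w [ 0.     -0.      0.2565]
```

jog_arm(
  plan=[
    {"tx":0.9,"ty":-0.462,"tz":-0.029,"wz":0.257,"claw":0},
    {"tx":0.9,"ty":-0.462,"tz":-0.029,"wz":0.257,"claw":0},
    {"tx":0.9,"ty":-0.462,"tz":-0.029,"wz":0.257,"claw":0},
    {"tx":0.9,"ty":-0.462,"tz":-0.029,"wz":0.257,"claw":0},
    {"tx":0.9,"ty":-0.6,"tz":-0.029,"wz":0.257,"claw":0},
    {"tx":0.9,"ty":-0.7,"tz":-0.029,"wz":0.257,"claw":0},
    {"tx":0.95,"ty":-0.8,"tz":-0.029,"wz":0.257,"claw":0},
    {"tx":1,"ty":-0.9,"tz":-0.029,"wz":0.257,"claw":0},
    {"tx":1,"ty":-0.987,"tz":-0.029,"wz":0.257,"claw":0},
    {"tx":1,"ty":-0.987,"tz":-0.029,"wz":0.257,"claw":0},
    {"tx":1,"ty":-0.987,"tz":-0.029,"wz":0.257,"claw":0},
    {"tx":1,"ty":-0.987,"tz":-0.029,"wz":0.257,"claw":0},
  ],
)

```text
invalid input at $.plan[0]: expected keys tx, ty, tz, wx, wy, wz, claw
```

```bash
python3 to.py 600 -94 240 2
```

```text
at [ 275.6 -588.7  231.3] [180.    -0.    25.08] w 85.6 F [-0.8 -1.1  0.7] t 0.9
t [ 1.6784 -1.0351 -0.0289] w [ 0.     -0.      0.2565]
```

jog_arm(
  plan=[
    {"tx":0.9,"ty":-0.462,"tz":-0.029,"wx":0,"wy":0,"wz":0.257,"claw":0},
    {"tx":0.9,"ty":-0.462,"tz":-0.029,"wx":0,"wy":0,"wz":0.257,"claw":0},
    {"tx":0.9,"ty":-0.462,"tz":-0.029,"wx":0,"wy":0,"wz":0.257,"claw":0},
    {"tx":0.9,"ty":-0.462,"tz":-0.029,"wx":0,"wy":0,"wz":0.257,"claw":0},
    {"tx":0.9,"ty":-0.6,"tz":-0.029,"wx":0,"wy":0,"wz":0.257,"claw":0},
    {"tx":0.9,"ty":-0.7,"tz":-0.029,"wx":0,"wy":0,"wz":0.257,"claw":0},
    {"tx":1,"ty":-0.9,"tz":-0.029,"wx":0,"wy":0,"wz":0.257,"claw":0},
    {"tx":1,"ty":-0.987,"tz":-0.029,"wx":0,"wy":0,"wz":0.257,"claw":0},
    {"tx":1,"ty":-0.987,"tz":-0.029,"wx":0,"wy":0,"wz":0.257,"claw":0},
    {"tx":1,"ty":-0.987,"tz":-0.029,"wx":0,"wy":0,"wz":0.257,"claw":0},
    {"tx":1,"ty":-0.987,"tz":-0.029,"wx":0,"wy":0,"wz":0.257,"claw":0},
    {"tx":1,"ty":-0.987,"tz":-0.029,"wx":0,"wy":0,"wz":0.257,"claw":0},
  ],
)

```text
clock: 2.1
eef_pos: [422.1, -194.7, 240.3]
tool_rot: [3.14, -0.001, 0.033]
force: [0.4, -0.4, -0.8]
width: 85.5
gripper_force: 0.0
```

```bash
python3 to.py 600 -94 240 2 636 -93 240 2
```

```text
at [ 422.1 -194.7  240.3] [ 1.7993e+02 -5.0000e-02  1.8700e+00] w 85.5 F [ 0.4 -0.4 -0.8] t 2.1
t [ 0.6038 -0.3161  0.0011] w [ 0.0007 -0.0005 -0.0014]
t [ 0.7239 -0.3155  0.0012] w [ 0.0007 -0.0005 -0.0014]
```

jog_arm(
  plan=[
    {"tx":0.2,"ty":-0.1,"tz":0,"wx":0,"wy":0,"wz":0,"claw":0},
    {"tx":0.4,"ty":-0.2,"tz":0,"wx":0,"wy":0,"wz":0,"claw":0},
    {"tx":0.56,"ty":-0.316,"tz":0,"wx":0,"wy":0,"wz":0,"claw":0},
    {"tx":0.65,"ty":-0.316,"tz":0,"wx":0,"wy":0,"wz":0,"claw":0},
    {"tx":0.65,"ty":-0.316,"tz":0,"wx":0,"wy":0,"wz":0,"claw":0},
    {"tx":0.65,"ty":-0.316,"tz":0,"wx":0,"wy":0,"wz":0,"claw":0},
    {"tx":0.65,"ty":-0.316,"tz":0,"wx":0,"wy":0,"wz":0,"claw":0},
  ],
)

```text
clock: 2.8
eef_pos: [612.6, -94.1, 239.3]
tool_rot: [3.141, 0.002, 0.032]
force: [-0.0, -0.6, -0.2]
width: 85.8
gripper_force: 0.0
```

```bash
python3 - <<'E'
from h import *
d=shot("wrist"); W=world(d); save("w1",d["img"]); print(d["_p"],d["_R"][:,2])
print("tall",circ(top(W,(636,-93),40,82,91)),"s50",circ(top(W,(498,-95),40,62,71)))
m=(abs(W[...,0]-570)<160)&(W[...,1]>-160)&(W[...,1]<-25)&(W[...,2]>10)&(W[...,2]<21)
print(rect(W[m]),np.nanmedian(W[m][:,2]))
E
python3 to.py 636 -93.5 240 2
```

```text
[697.1286949  -90.95121638 381.00927293] [-0.32630477 -0.01093325 -0.94520139]
tall [ 637.5  -94.8   22.   638.1  -94.9   85.2 1771. ] s50 [ 498.7  -98.2   22.2  499.5  -98.4   65.  1079. ]
[567.4 -96.8 259.1 100.2   2. ] 15.083387025287777
at [612.1 -94.4 239.6] [1.7994e+02 1.1000e-01 1.7700e+00] w 85.2 F [ 0.3 -0.9 -0.2] t 2.9
t [ 0.0797 -0.0006 -0.0015] w [ 0.0007  0.0012 -0.0026]
```

View pics/w1.png

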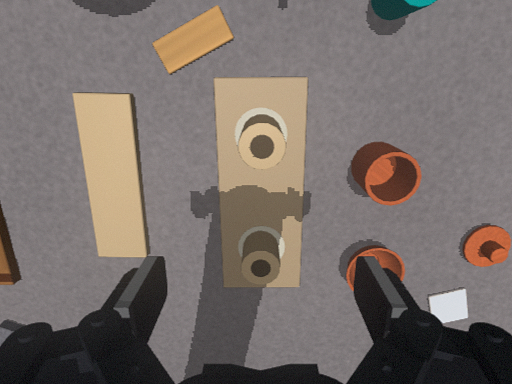

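The wrist view shows the tall post at (262,145), the 50 mm shelf post at (260,265), the jar at (388,175), the lid at (490,245) and the upper shelf at (110,175). These agree with the other cameras to about 1 mm. Grasping the tall post next.

jog_arm(
  plan=[
    {"tx":0.083,"ty":0,"tz":0.1,"wx":0,"wy":0,"wz":0,"claw":0},
    {"tx":0.083,"ty":0,"tz":0.25,"wx":0,"wy":0,"wz":0,"claw":0},
    {"tx":0.083,"ty":0,"tz":0.4,"wx":0,"wy":0,"wz":0,"claw":0},
    {"tx":0.083,"ty":0,"tz":0.52,"wx":0,"wy":0,"wz":0,"claw":0},
    {"tx":0.083,"ty":0,"tz":0.6,"wx":0,"wy":0,"wz":0,"claw":0},
    {"tx":0.083,"ty":0,"tz":0.648,"wx":0,"wy":0,"wz":0,"claw":0},
    {"tx":0.083,"ty":0,"tz":0.648,"wx":0,"wy":0,"wz":0,"claw":0},
    {"tx":0.083,"ty":0,"tz":0.648,"wx":0,"wy":0,"wz":0,"claw":0.3},
    {"tx":0.083,"ty":0,"tz":0.648,"wx":0,"wy":0,"wz":0,"claw":1},
    {"tx":0.083,"ty":0,"tz":0.648,"wx":0,"wy":0,"wz":0,"claw":1},
    {"tx":0.083,"ty":0,"tz":0.648,"wx":0,"wy":0,"wz":0,"claw":1},
    {"tx":0.083,"ty":0,"tz":0.648,"wx":0,"wy":0,"wz":0,"claw":1},
  ],
)

```text
clock: 4.05
eef_pos: [639.7, -91.9, 47.7]
tool_rot: [3.14, -0.003, 0.034]
force: [-1.0, -0.6, 5.2]
width: 43.0
gripper_force: 60.7
```

```bash
python3 to.py 637 -94.3 145 2 644.2 277.5 160 2
```

```text
at [639.7 -91.9  47.7] [179.93  -0.19   1.94] w 43.0 F [-1.  -0.6  5.2] t 4.0
t [-0.0081  0.0081 -0.3244] w [ 0.0008 -0.0021 -0.0007]
t [ 0.0579 -1.2297 -0.3757] w [ 0.0008 -0.0021 -0.0007]
```

jog_arm(
  plan=[
    {"tx":0,"ty":0,"tz":-0.04,"wx":0,"wy":0,"wz":0,"claw":1},
    {"tx":0,"ty":0,"tz":-0.1,"wx":0,"wy":0,"wz":0,"claw":1},
    {"tx":0,"ty":0,"tz":-0.2,"wx":0,"wy":0,"wz":0,"claw":1},
    {"tx":0,"ty":-0.03,"tz":-0.3,"wx":0,"wy":0,"wz":0,"claw":1},
    {"tx":0.01,"ty":-0.1,"tz":-0.34,"wx":0,"wy":0,"wz":0,"claw":1},
    {"tx":0.02,"ty":-0.22,"tz":-0.34,"wx":0,"wy":0,"wz":0,"claw":1},
    {"tx":0.03,"ty":-0.36,"tz":-0.34,"wx":0,"wy":0,"wz":0,"claw":1},
    {"tx":0.04,"ty":-0.5,"tz":-0.34,"wx":0,"wy":0,"wz":0,"claw":1},
    {"tx":0.05,"ty":-0.64,"tz":-0.34,"wx":0,"wy":0,"wz":0,"claw":1},
    {"tx":0.058,"ty":-0.78,"tz":-0.34,"wx":0,"wy":0,"wz":0,"claw":1},
    {"tx":0.058,"ty":-0.9,"tz":-0.34,"wx":0,"wy":0,"wz":0,"claw":1},
    {"tx":0.058,"ty":-1.0,"tz":-0.34,"wx":0,"wy":0,"wz":0,"claw":1},
  ],
)

```text
clock: 5.25
eef_pos: [644.7, 212.8, 148.5]
tool_rot: [-3.14, -0.0, 0.037]
force: [0.7, -0.2, -1.7]
width: 42.7
gripper_force: 61.1
```

```bash
python3 - <<'E'
from h import *
d=shot("wrist"); W=world(d); save("w2",d["img"])
m=(abs(W[...,0]-570)<160)&(W[...,1]>200)&(W[...,1]<350)&(W[...,2]>10)&(W[...,2]<21)
print("board",rect(W[m]))
print("b30",circ(top(W,(562,276),40,42,50)),"b50",circ(top(W,(477,273),40,62,71)))
E
python3 to.py 644.2 277.5 145 2
```

```text
board [560.6 275.2 258.5 100.5   1.8]
b30 [567.7 283.   20.1 568.2 285.7  44.9 508. ] b50 [490.1 254.5   3.6 490.1 254.5  63.3  18. ]
at [643.7 220.6 148.4] [-1.7956e+02 -1.0000e-02  2.4500e+00] w 43.0 F [ 0.5  6.7 -1.3] t 5.3
t [ 0.0098 -0.1895  0.0128] w [-0.0049 -0.0001  0.005 ]
```

View pics/w2.png

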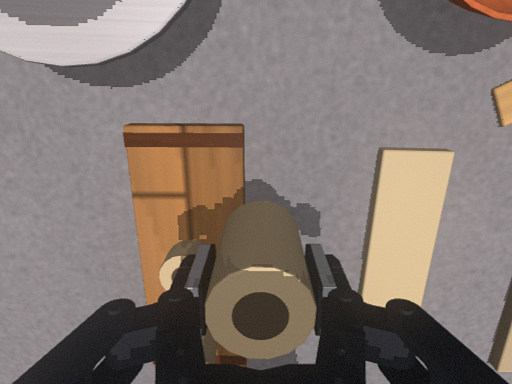

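The post is held upright at (260,270), with the board at (190,220). The arm was still settling when the picture was taken, so I'll let it settle before measuring.

jog_arm(
  plan=[
    {"tx":0,"ty":0,"tz":0,"wx":0,"wy":0,"wz":0,"claw":1},
    {"tx":0,"ty":0,"tz":0,"wx":0,"wy":0,"wz":0,"claw":1},
    {"tx":0,"ty":0,"tz":0,"wx":0,"wy":0,"wz":0,"claw":1},
    {"tx":0,"ty":0,"tz":0,"wx":0,"wy":0,"wz":0,"claw":1},
  ],
)

```text
clock: 5.7
eef_pos: [645.8, 207.4, 147.9]
tool_rot: [3.141, -0.0, 0.032]
force: [-0.5, 0.2, -1.3]
width: 42.9
gripper_force: 61.2
```

```bash
python3 to.py 644.5 278 120 1.8;python3 to.py 644.5 278 120 1.8
```

```text
at [645.8 207.4 147.9] [ 1.7996e+02 -1.0000e-02  1.8200e+00] w 42.9 F [-0.5  0.2 -1.3] t 5.7
t [ 0.003  -0.2353  0.0929] w [ 0.0005 -0.0001  0.0002]
at [645.8 207.4 147.9] [ 1.7996e+02 -1.0000e-02  1.8200e+00] w 42.9 F [-0.5  0.2 -1.3] t 5.7
t [ 0.003  -0.2353  0.0929] w [ 0.0005 -0.0001  0.0002]
```

```bash
cat > held.py <<'E'
from h import *; import sys
r=float(sys.argv[1]) if len(sys.argv)>1 else 30
s=ctrl.read_state(); d=shot("wrist"); W=world(d); c=s["eef_pos"]
Rt=R.from_euler("xyz",s["tool_rot"]).as_matrix()
P=(W[...].reshape(-1,3)-c)@Rt
C=d["img"].reshape(-1,3).astype(int)
m=(np.hypot(P[:,0],P[:,1])<r)&(P[:,2]>-70)&(P[:,2]<-5)&(C[:,0]-C[:,2]>25)
P=P[m]; zt=np.percentile(P[:,2],3); T=P[P[:,2]<zt+4]
print("held top in tool frame: z",zt.round(1),circ(T))
E
python3 held.py
```

```text
held top in tool frame: z -38.3 [-9.000e-01 -1.200e+00  2.350e+01 -1.400e+00 -4.000e-01 -3.730e+01
  6.375e+03]
```

jog_arm(
  plan=[
    {"tx":0.007,"ty":-0.1,"tz":0,"wx":0,"wy":0,"wz":0,"claw":1},
    {"tx":0.007,"ty":-0.2,"tz":0.03,"wx":0,"wy":0,"wz":0,"claw":1},
    {"tx":0.007,"ty":-0.235,"tz":0.1,"wx":0,"wy":0,"wz":0,"claw":1},
    {"tx":0.007,"ty":-0.235,"tz":0.18,"wx":0,"wy":0,"wz":0,"claw":1},
    {"tx":0.007,"ty":-0.235,"tz":0.24,"wx":0,"wy":0,"wz":0,"claw":1},
    {"tx":0.007,"ty":-0.235,"tz":0.28,"wx":0,"wy":0,"wz":0,"claw":1},
    {"tx":0.007,"ty":-0.235,"tz":0.3,"wx":0,"wy":0,"wz":0,"claw":1},
    {"tx":0.007,"ty":-0.235,"tz":0.315,"wx":0,"wy":0,"wz":0,"claw":1},
    {"tx":0.007,"ty":-0.235,"tz":0.322,"wx":0,"wy":0,"wz":0,"claw":1},
    {"tx":0.007,"ty":-0.235,"tz":0.322,"wx":0,"wy":0,"wz":0,"claw":1},
    {"tx":0.007,"ty":-0.235,"tz":0.322,"wx":0,"wy":0,"wz":0,"claw":1},
  ],
)

```text
clock: 6.85
eef_pos: [645.7, 280.0, 51.8]
tool_rot: [-3.141, -0.001, 0.034]
force: [0.1, -0.2, -0.9]
width: 42.9
gripper_force: 61.3
```

jog_arm(
  plan=[
    {"tx":0,"ty":0.005,"tz":0.004,"wx":0,"wy":0,"wz":0,"claw":1},
    {"tx":0,"ty":0.005,"tz":0.008,"wx":0,"wy":0,"wz":0,"claw":1},
    {"tx":0,"ty":0.005,"tz":0.011,"wx":0,"wy":0,"wz":0,"claw":1},
    {"tx":0,"ty":0.005,"tz":0.013,"wx":0,"wy":0,"wz":0,"claw":1},
    {"tx":0,"ty":0.005,"tz":0.013,"wx":0,"wy":0,"wz":0,"claw":1},
  ],
)

```text
clock: 7.35
eef_pos: [645.3, 278.2, 47.7]
tool_rot: [3.141, -0.0, 0.034]
force: [-2.1, -1.3, 3.7]
width: 42.6
gripper_force: 61.8
```

jog_arm(
  plan=[
    {"tx":0,"ty":0,"tz":0,"wx":0,"wy":0,"wz":0,"claw":0.3},
    {"tx":0,"ty":0,"tz":0,"wx":0,"wy":0,"wz":0,"claw":0},
    {"tx":0,"ty":0,"tz":0,"wx":0,"wy":0,"wz":0,"claw":0},
    {"tx":0,"ty":0,"tz":0,"wx":0,"wy":0,"wz":0,"claw":0},
    {"tx":0,"ty":0,"tz":-0.08,"wx":0,"wy":0,"wz":0,"claw":0},
    {"tx":0,"ty":0,"tz":-0.2,"wx":0,"wy":0,"wz":0,"claw":0},
    {"tx":-0.03,"ty":0,"tz":-0.33,"wx":0,"wy":0,"wz":0,"claw":0},
    {"tx":-0.15,"ty":0,"tz":-0.42,"wx":0,"wy":0,"wz":0,"claw":0},
    {"tx":-0.3,"ty":0,"tz":-0.42,"wx":0,"wy":0,"wz":0,"claw":0},
    {"tx":-0.4,"ty":0,"tz":-0.42,"wx":0,"wy":0,"wz":0,"claw":0},
    {"tx":-0.4,"ty":0,"tz":-0.42,"wx":0,"wy":0,"wz":0,"claw":0},
    {"tx":-0.4,"ty":0,"tz":-0.42,"wx":0,"wy":0,"wz":0,"claw":0},
  ],
)

```text
clock: 8.55
eef_pos: [525.6, 274.7, 173.7]
tool_rot: [-3.141, -0.001, 0.035]
force: [0.4, 1.0, 0.4]
width: 85.4
gripper_force: 0.0
```

```bash
python3 - <<'E'
from h import *
d=shot("wrist"); W=world(d)
for k,c,z in [("d",(644,278),86),("b30",(562,276),46),("b50",(477,273),66)]: print(k,circ(top(W,c,40,z-5,z+4)))
E
python3 to.py 477.5 272.7 35 1.8
```

```text
d [ 643.   278.2   21.9  638.7  278.1   85.4 3443. ]
b30 [ 563.6  276.    21.9  563.8  276.    45.3 2184. ]
b50 [ 477.4  271.8   22.1  478.2  271.5   65.1 1878. ]
at [526.6 274.4 173.5] [-1.7998e+02 -1.1000e-01  1.9400e+00] w 85.4 F [-0.2 -0.   0.4] t 8.6
t [-1.646e-01  4.000e-04  4.613e-01] w [-0.0003 -0.0013  0.0016]
```

jog_arm(
  plan=[
    {"tx":-0.1,"ty":0.003,"tz":0.05,"wx":0,"wy":0,"wz":0,"claw":0},
    {"tx":-0.163,"ty":0.003,"tz":0.15,"wx":0,"wy":0,"wz":0,"claw":0},
    {"tx":-0.163,"ty":0.003,"tz":0.26,"wx":0,"wy":0,"wz":0,"claw":0},
    {"tx":-0.163,"ty":0.003,"tz":0.36,"wx":0,"wy":0,"wz":0,"claw":0},
    {"tx":-0.163,"ty":0.003,"tz":0.42,"wx":0,"wy":0,"wz":0,"claw":0},
    {"tx":-0.163,"ty":0.003,"tz":0.46,"wx":0,"wy":0,"wz":0,"claw":0},
    {"tx":-0.163,"ty":0.003,"tz":0.46,"wx":0,"wy":0,"wz":0,"claw":0},
    {"tx":-0.163,"ty":0.003,"tz":0.46,"wx":0,"wy":0,"wz":0,"claw":0},
    {"tx":-0.163,"ty":0.003,"tz":0.46,"wx":0,"wy":0,"wz":0,"claw":1},
    {"tx":-0.163,"ty":0.003,"tz":0.46,"wx":0,"wy":0,"wz":0,"claw":1},
    {"tx":-0.163,"ty":0.003,"tz":0.46,"wx":0,"wy":0,"wz":0,"claw":1},
    {"tx":-0.163,"ty":0.003,"tz":0.46,"wx":0,"wy":0,"wz":0,"claw":1},
  ],
)

```text
clock: 9.8
eef_pos: [477.0, 272.0, 36.3]
tool_rot: [-3.141, -0.001, 0.034]
force: [-1.0, -0.7, 5.3]
width: 42.7
gripper_force: 60.5
```

```bash
python3 to.py 637.5 -93.5 150 2
```

```text
at [477.  272.   36.3] [-1.7995e+02 -8.0000e-02  1.9600e+00] w 42.7 F [-1.  -0.7  5.3] t 9.8
t [ 0.4935  1.2357 -0.3795] w [-0.0005 -0.0009 -0.0004]
```

jog_arm(
  plan=[
    {"tx":0,"ty":0,"tz":-0.04,"wx":0,"wy":0,"wz":0,"claw":1},
    {"tx":0,"ty":0,"tz":-0.12,"wx":0,"wy":0,"wz":0,"claw":1},
    {"tx":0,"ty":0.02,"tz":-0.24,"wx":0,"wy":0,"wz":0,"claw":1},
    {"tx":0.02,"ty":0.08,"tz":-0.34,"wx":0,"wy":0,"wz":0,"claw":1},
    {"tx":0.06,"ty":0.2,"tz":-0.38,"wx":0,"wy":0,"wz":0,"claw":1},
    {"tx":0.12,"ty":0.33,"tz":-0.38,"wx":0,"wy":0,"wz":0,"claw":1},
    {"tx":0.18,"ty":0.46,"tz":-0.38,"wx":0,"wy":0,"wz":0,"claw":1},
    {"tx":0.24,"ty":0.6,"tz":-0.38,"wx":0,"wy":0,"wz":0,"claw":1},
    {"tx":0.31,"ty":0.73,"tz":-0.38,"wx":0,"wy":0,"wz":0,"claw":1},
    {"tx":0.38,"ty":0.86,"tz":-0.38,"wx":0,"wy":0,"wz":0,"claw":1},
    {"tx":0.44,"ty":0.97,"tz":-0.38,"wx":0,"wy":0,"wz":0,"claw":1},
    {"tx":0.49,"ty":1.0,"tz":-0.38,"wx":0,"wy":0,"wz":0,"claw":1},
  ],
)

```text
clock: 11.0
eef_pos: [634.2, -30.0, 150.1]
tool_rot: [3.138, -0.001, 0.027]
force: [-0.0, 0.5, -0.7]
width: 42.7
gripper_force: 61.0
```

jog_arm(
  plan=[
    {"tx":0,"ty":0.1,"tz":0,"wx":0,"wy":0,"wz":0,"claw":1},
    {"tx":0,"ty":0.18,"tz":0,"wx":0,"wy":0,"wz":0,"claw":1},
    {"tx":0,"ty":0.236,"tz":0,"wx":0,"wy":0,"wz":0,"claw":1},
    {"tx":0,"ty":0.236,"tz":0,"wx":0,"wy":0,"wz":0,"claw":1},
    {"tx":0,"ty":0.236,"tz":0,"wx":0,"wy":0,"wz":0,"claw":1},
    {"tx":0,"ty":0.236,"tz":0,"wx":0,"wy":0,"wz":0,"claw":1},
    {"tx":0,"ty":0.236,"tz":0,"wx":0,"wy":0,"wz":0,"claw":1},
  ],
)

```text
clock: 11.7
eef_pos: [636.1, -91.8, 149.2]
tool_rot: [-3.14, -0.0, 0.037]
force: [0.4, -0.1, -1.3]
width: 42.7
gripper_force: 61.1
```

```bash
python3 held.py; python3 to.py 637.1 -93.5 48 2.05
python3 - <<'E'
from h import *
d=shot("side"); W=world(d); save("side2",d["img"])
I=d["img"].astype(int)
# pale mark pixels
m=(abs(W[...,2]-16)<6)&(np.hypot(W[...,0]-637,W[...,1]+94)<45)&(I.sum(-1)>430)&(I[...,0]-I[...,2]<45)
print(m.sum(), circ(W[m]) if m.sum() else "")
E
```

```text
held top in tool frame: z -29.7 [ 3.000e-01 -2.000e-01  2.250e+01  1.000e+00 -5.000e-01 -2.870e+01
  5.791e+03]
at [636.1 -92.1 149.2] [-179.95    0.      2.08] w 42.7 F [ 0.1  0.6 -0.9] t 11.8
t [0.0031 0.0052 0.3372] w [-0.0005  0.      0.0004]
214 [637.8 -93.2  31.4 642.  -93.7  17.6 214. ]
```

View pics/side2.png

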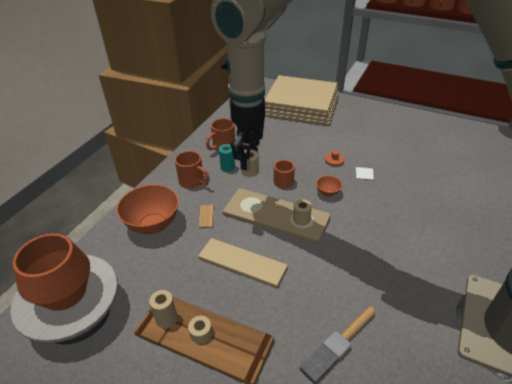

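The side view shows the empty pale mark at (252,205), the tall post upright at the board's free place (163,308), and the 50 mm post held at (250,160). Lowering it onto the mark.

jog_arm(
  plan=[
    {"tx":0.002,"ty":0.006,"tz":0.08,"wx":0,"wy":0,"wz":0,"claw":1},
    {"tx":0.002,"ty":0.006,"tz":0.18,"wx":0,"wy":0,"wz":0,"claw":1},
    {"tx":0.002,"ty":0.006,"tz":0.27,"wx":0,"wy":0,"wz":0,"claw":1},
    {"tx":0.002,"ty":0.006,"tz":0.33,"wx":0,"wy":0,"wz":0,"claw":1},
    {"tx":0.002,"ty":0.006,"tz":0.355,"wx":0,"wy":0,"wz":0,"claw":1},
    {"tx":0.002,"ty":0.006,"tz":0.365,"wx":0,"wy":0,"wz":0,"claw":1},
    {"tx":0.002,"ty":0.006,"tz":0.37,"wx":0,"wy":0,"wz":0,"claw":1},
    {"tx":0.002,"ty":0.006,"tz":0.374,"wx":0,"wy":0,"wz":0,"claw":1},
    {"tx":0.002,"ty":0.006,"tz":0.378,"wx":0,"wy":0,"wz":0,"claw":1},
    {"tx":0.002,"ty":0.006,"tz":0.378,"wx":0,"wy":0,"wz":0,"claw":1},
    {"tx":0.002,"ty":0.006,"tz":0.378,"wx":0,"wy":0,"wz":0,"claw":1},
  ],
)

```text
clock: 12.9
eef_pos: [637.1, -95.7, 36.3]
tool_rot: [3.141, -0.001, 0.034]
force: [-0.5, -0.2, -0.2]
width: 42.7
gripper_force: 61.1
```

jog_arm(
  plan=[
    {"tx":0,"ty":-0.004,"tz":0.003,"wx":0,"wy":0,"wz":0,"claw":1},
    {"tx":0,"ty":-0.004,"tz":0.005,"wx":0,"wy":0,"wz":0,"claw":1},
    {"tx":0,"ty":-0.004,"tz":0.005,"wx":0,"wy":0,"wz":0,"claw":1},
    {"tx":0,"ty":-0.004,"tz":0.005,"wx":0,"wy":0,"wz":0,"claw":1},
  ],
)

```text
clock: 13.3
eef_pos: [637.2, -95.7, 36.3]
tool_rot: [3.14, -0.002, 0.033]
force: [-3.0, -1.1, 11.1]
width: 42.3
gripper_force: 62.1
```

jog_arm(
  plan=[
    {"tx":0,"ty":0,"tz":0,"wx":0,"wy":0,"wz":0,"claw":0.3},
    {"tx":0,"ty":0,"tz":0,"wx":0,"wy":0,"wz":0,"claw":0},
    {"tx":0,"ty":0,"tz":0,"wx":0,"wy":0,"wz":0,"claw":0},
    {"tx":0,"ty":0,"tz":0,"wx":0,"wy":0,"wz":0,"claw":0},
    {"tx":0,"ty":0,"tz":-0.08,"wx":0,"wy":0,"wz":0,"claw":0},
    {"tx":0,"ty":0,"tz":-0.2,"wx":0,"wy":0,"wz":0,"claw":0},
    {"tx":-0.03,"ty":0,"tz":-0.33,"wx":0,"wy":0,"wz":0,"claw":0},
    {"tx":-0.1,"ty":-0.06,"tz":-0.46,"wx":0,"wy":0,"wz":0,"claw":0},
    {"tx":-0.2,"ty":-0.18,"tz":-0.55,"wx":0,"wy":0,"wz":0,"claw":0},
    {"tx":-0.2,"ty":-0.3,"tz":-0.6,"wx":0,"wy":0,"wz":0,"claw":0},
    {"tx":-0.2,"ty":-0.3,"tz":-0.6,"wx":0,"wy":0,"wz":0,"claw":0},
    {"tx":-0.2,"ty":-0.3,"tz":-0.6,"wx":0,"wy":0,"wz":0,"claw":0},
  ],
)

```text
clock: 14.5
eef_pos: [573.9, -5.2, 214.8]
tool_rot: [-3.141, -0.001, 0.037]
force: [-1.0, 0.1, 0.6]
width: 85.9
gripper_force: 0.0
```

```bash
cat > look.py <<'E'
from h import *
for n in ("wrist","scene","side"):
    d=shot(n); W=world(d); print(n)
    if n=="wrist": save("wl",d["img"])
    def box(x0,x1,y0,y1,z0,z1): return W[(W[...,0]>x0)&(W[...,0]<x1)&(W[...,1]>y0)&(W[...,1]<y1)&(W[...,2]>z0)&(W[...,2]<z1)]
    print("ushelf",rect(box(450,700,20,140,9,20)),"lower",rect(box(410,720,-165,-25,10,21)))
    print("R",circ(top(W,(637,-94),40,61,71)),"L",circ(top(W,(498,-97),40,61,71)))
E
python3 look.py; python3 to.py 574.4 78 100 0.5
```

```text
wrist
ushelf [575.5  77.4 199.9  62.6   0.7] lower [567.6 -96.7 258.8 100.4   2. ]
R [ 637.5  -95.3   21.9  637.9  -95.1   65.2 2070. ] L [ 498.8  -98.2   22.3  499.1  -97.5   65.  1259. ]
scene
ushelf [5.740e+02 7.850e+01 2.033e+02 6.220e+01 5.000e-01] lower [566.1 -95.2 262.4 100.9   2.1]
R [636.7 -94.2  23.  637.4 -93.8  65.4 239. ] L [497.6 -96.7  22.5 499.  -96.   65.5 190. ]
side
ushelf [573.9  78.1 200.6  64.5   0.6] lower [565.7 -96.1 260.3 105.3   1.7]
R [637.  -95.1  22.8 636.3 -94.8  66.7 182. ] L [498.  -97.2  22.7 497.2 -97.2  66.9 197. ]
at [573.3  -8.  213.5] [1.7995e+02 7.0000e-02 1.8500e+00] w 85.5 F [ 0.7  0.1 -0.5] t 14.7
t [ 0.0133 -0.2868  0.3779] w [0.0006 0.0008 0.015 ]
```

View pics/wl.png

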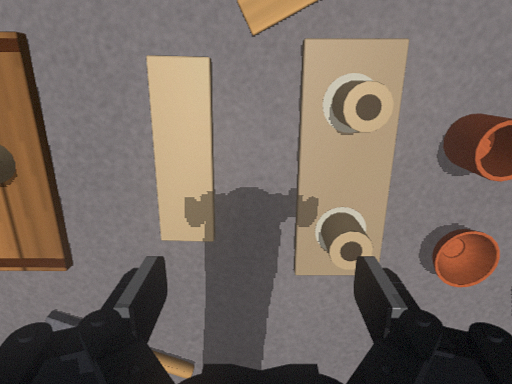

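The post at (362,107) is centred on its mark, and both post tops are level. The upper shelf at (180,148) and the lower shelf are both clearly visible, and all three cameras agree on the shelf-to-shelf offset of (-8,-174) mm and +1.4°. Going for the shelf.

jog_arm(
  plan=[
    {"tx":0.01,"ty":-0.1,"tz":0.05,"wx":0,"wy":0,"wz":0.014,"claw":0},
    {"tx":0.014,"ty":-0.2,"tz":0.17,"wx":0,"wy":0,"wz":0.014,"claw":0},
    {"tx":0.014,"ty":-0.286,"tz":0.3,"wx":0,"wy":0,"wz":0.014,"claw":0},
    {"tx":0.014,"ty":-0.286,"tz":0.42,"wx":0,"wy":0,"wz":0.014,"claw":0},
    {"tx":0.014,"ty":-0.286,"tz":0.52,"wx":0,"wy":0,"wz":0.014,"claw":0},
    {"tx":0.014,"ty":-0.286,"tz":0.55,"wx":0,"wy":0,"wz":0.014,"claw":0},
    {"tx":0.014,"ty":-0.286,"tz":0.55,"wx":0,"wy":0,"wz":0.014,"claw":0},
    {"tx":0.014,"ty":-0.286,"tz":0.55,"wx":0,"wy":0,"wz":0.014,"claw":0},
    {"tx":0.014,"ty":-0.286,"tz":0.55,"wx":0,"wy":0,"wz":0.014,"claw":0},
  ],
)

```text
clock: 15.55
eef_pos: [576.3, 79.0, 50.8]
tool_rot: [-3.141, -0.003, 0.011]
force: [-0.1, -0.1, 0.7]
width: 85.6
gripper_force: 0.0
```

```bash
python3 to.py 574.5 78 -2 0.6
python3 - <<'E'
from h import *
s=ctrl.read_state(); d=shot("wrist"); W=world(d)
Rt=R.from_euler("xyz",s["tool_rot"]).as_matrix(); P=(W-s["eef_pos"])@Rt
for sg in(1,-1):
    m=(sg*P[...,1]>38)&(sg*P[...,1]<62)&(abs(P[...,0])<14)&(P[...,2]>-60)&(P[...,2]<25)
    print(sg,m.sum(),np.percentile(P[m],[1,99],axis=0).round(1) if m.sum() else "")
E
```

```text
at [576.3  79.   50.8] [-1.7998e+02 -1.7000e-01  6.5000e-01] w 85.6 F [-0.1 -0.1  0.7] t 15.6
t [-0.0066  0.0033  0.176 ] w [-0.0002 -0.0019  0.0005]
1 4039 [[ -9.9  42.  -59.8]
 [ 13.7  61.  -14. ]]
-1 3983 [[ -9.8 -61.1 -59.7]
 [ 13.7 -42.5 -14. ]]
```

jog_arm(
  plan=[
    {"tx":-0.006,"ty":0.003,"tz":0.08,"wx":0,"wy":0,"wz":0,"claw":0},
    {"tx":-0.006,"ty":0.003,"tz":0.13,"wx":0,"wy":0,"wz":0,"claw":0},
    {"tx":-0.006,"ty":0.003,"tz":0.16,"wx":0,"wy":0,"wz":0,"claw":0},
    {"tx":-0.006,"ty":0.003,"tz":0.177,"wx":0,"wy":0,"wz":0,"claw":0},
    {"tx":-0.006,"ty":0.003,"tz":0.177,"wx":0,"wy":0,"wz":0,"claw":0},
    {"tx":-0.006,"ty":0.003,"tz":0.177,"wx":0,"wy":0,"wz":0,"claw":0},
    {"tx":-0.006,"ty":0.003,"tz":0.177,"wx":0,"wy":0,"wz":0,"claw":1},
    {"tx":-0.006,"ty":0.003,"tz":0.177,"wx":0,"wy":0,"wz":0,"claw":1},
    {"tx":-0.006,"ty":0.003,"tz":0.177,"wx":0,"wy":0,"wz":0,"claw":1},
    {"tx":-0.006,"ty":0.003,"tz":0.177,"wx":0,"wy":0,"wz":0,"claw":1},
  ],
)

```text
clock: 16.6
eef_pos: [573.6, 78.2, -2.8]
tool_rot: [3.142, -0.001, 0.012]
force: [-1.5, -0.2, 5.6]
width: 60.4
gripper_force: 65.6
```

```bash
python3 to.py 566.5 -96 130 2
```

```text
at [573.6  78.2  -2.8] [ 1.8e+02 -7.0e-02  6.8e-01] w 60.4 F [-1.5 -0.2  5.6] t 16.6
t [-0.03    0.5803 -0.4427] w [ 0.0001 -0.0007 -0.0146]
```

jog_arm(
  plan=[
    {"tx":0,"ty":0,"tz":-0.03,"wx":0,"wy":0,"wz":0,"claw":1},
    {"tx":0,"ty":0,"tz":-0.08,"wx":0,"wy":0,"wz":0,"claw":1},
    {"tx":0,"ty":0,"tz":-0.16,"wx":0,"wy":0,"wz":0,"claw":1},
    {"tx":0,"ty":0,"tz":-0.26,"wx":0,"wy":0,"wz":0,"claw":1},
    {"tx":0,"ty":0,"tz":-0.35,"wx":0,"wy":0,"wz":-0.005,"claw":1},
    {"tx":-0.01,"ty":0.05,"tz":-0.4,"wx":0,"wy":0,"wz":-0.01,"claw":1},
    {"tx":-0.02,"ty":0.15,"tz":-0.4,"wx":0,"wy":0,"wz":-0.0156,"claw":1},
    {"tx":-0.03,"ty":0.26,"tz":-0.4,"wx":0,"wy":0,"wz":-0.0156,"claw":1},
    {"tx":-0.0336,"ty":0.38,"tz":-0.4,"wx":0,"wy":0,"wz":-0.0156,"claw":1},
    {"tx":-0.0336,"ty":0.48,"tz":-0.4,"wx":0,"wy":0,"wz":-0.0156,"claw":1},
    {"tx":-0.0336,"ty":0.55,"tz":-0.4,"wx":0,"wy":0,"wz":-0.0156,"claw":1},
    {"tx":-0.0336,"ty":0.58,"tz":-0.4,"wx":0,"wy":0,"wz":-0.0156,"claw":1},
  ],
)

```text
clock: 17.8
eef_pos: [563.8, -100.3, 116.3]
tool_rot: [3.139, 0.001, 0.032]
force: [0.0, -0.2, -2.1]
width: 60.2
gripper_force: 66.2
```

jog_arm(
  plan=[
    {"tx":0,"ty":0,"tz":0,"wx":0,"wy":0,"wz":0,"claw":1},
    {"tx":0,"ty":0,"tz":0,"wx":0,"wy":0,"wz":0,"claw":1},
    {"tx":0,"ty":0,"tz":0,"wx":0,"wy":0,"wz":0,"claw":1},
    {"tx":0,"ty":0,"tz":0,"wx":0,"wy":0,"wz":0,"claw":1},
  ],
)

```text
clock: 18.2
eef_pos: [565.2, -94.0, 116.1]
tool_rot: [-3.141, 0.0, 0.039]
force: [-0.1, -0.6, -3.7]
width: 60.5
gripper_force: 66.2
```

```bash
cat > tilt.py <<'E'
from h import *; import sys
z0,z1=map(float,sys.argv[1:3])
for n in("scene","side","wrist"):
    d=shot(n); W=world(d)
    if n!="wrist": save("sh_"+n,d["img"])
    C=d["img"].astype(int)
    m=(abs(W[...,0]-567)<125)&(abs(W[...,1]+96)<45)&(W[...,2]>z0)&(W[...,2]<z1)&(C[...,0]-C[...,2]>25)
    P=W[m]
    if len(P)<50: print(n,len(P)); continue
    A=np.c_[P[:,0]-567,P[:,1]+96,np.ones(len(P))]; k=np.linalg.lstsq(A,P[:,2],rcond=None)[0]
    for _ in range(3):
        g=abs(A@k-P[:,2])<3; k=np.linalg.lstsq(A[g],P[g,2],rcond=None)[0]
    print(n,"shelf",rect(P[g]),"z",k[2].round(1),"tilt deg",np.degrees(k[:2]).round(2),g.sum())
    m=(abs(W[...,0]-567)<160)&(abs(W[...,1]+96)<70)&(W[...,2]>10)&(W[...,2]<21); print("  lower",rect(W[m]))
E
python3 tilt.py 100 160; python3 to.py 566.5 -96 64 2
```

```text
scene shelf [582.2 -92.  170.5  62.9   3.2] z 132.4 tilt deg [-0.04 -0.11] 1209
  lower [566.4 -94.5 262.4 100.5   1.6]
side shelf [565.3 -92.5 199.   64.7   2.3] z 133.9 tilt deg [-0.05 -0.51] 1169
  lower [565.8 -94.9 260.5 103.9   2.4]
wrist shelf [587.4 -93.2 158.2  62.2   2.3] z 132.0 tilt deg [-0.02  0.01] 50755
  lower [689.4 -92.3  14.8  99.9   2.2]
at [565.2 -94.9 116.1] [-179.99    0.      2.17] w 60.0 F [ 0.3 -0.8 -2.8] t 18.4
t [0.0043 0.0039 0.1737] w [-0.0001  0.      0.0019]
```

jog_arm(
  plan=[
    {"tx":0.003,"ty":0.01,"tz":0.03,"wx":0,"wy":0,"wz":0.002,"claw":1},
    {"tx":0.003,"ty":0.01,"tz":0.08,"wx":0,"wy":0,"wz":0.002,"claw":1},
    {"tx":0.003,"ty":0.01,"tz":0.12,"wx":0,"wy":0,"wz":0.002,"claw":1},
    {"tx":0.003,"ty":0.01,"tz":0.145,"wx":0,"wy":0,"wz":0.002,"claw":1},
    {"tx":0.003,"ty":0.01,"tz":0.155,"wx":0,"wy":0,"wz":0.002,"claw":1},
    {"tx":0.003,"ty":0.01,"tz":0.155,"wx":0,"wy":0,"wz":0.002,"claw":1},
    {"tx":0.003,"ty":0.01,"tz":0.155,"wx":0,"wy":0,"wz":0.002,"claw":1},
    {"tx":0.003,"ty":0.01,"tz":0.155,"wx":0,"wy":0,"wz":0.002,"claw":1},
  ],
)

```text
clock: 19.15
eef_pos: [566.6, -98.8, 70.2]
tool_rot: [3.141, -0.001, 0.033]
force: [0.3, 0.2, -3.1]
width: 60.5
gripper_force: 66.3
```

```bash
python3 tilt.py 70 105;python3 to.py 566.5 -97 64 2
```

```text
scene shelf [569.5 -97.8 200.3  63.    2.2] z 86.5 tilt deg [-0.15  0.07] 1114
  lower [566.8 -95.1 261.1 100.7   1.9]
side shelf [566.9 -97.7 199.8  65.3   1.8] z 87.9 tilt deg [ 0.03 -0.37] 1107
  lower [566.2 -94.5 260.4 102.8   2.6]
wrist shelf [589.5 -97.5 156.6  62.1   1.9] z 86.0 tilt deg [ 0.03 -0.02] 50738
  lower [564.  -96.6 251.8 100.3   2. ]
at [566.4 -98.7  70.1] [ 1.7999e+02 -5.0000e-02  1.9100e+00] w 59.9 F [ 0.4  0.1 -3. ] t 19.3
t [ 0.0004 -0.0057  0.0202] w [ 0.0001 -0.0005 -0.0009]
```

jog_arm(
  plan=[
    {"tx":0,"ty":-0.005,"tz":0.005,"wx":0,"wy":0,"wz":0,"claw":1},
    {"tx":0,"ty":-0.005,"tz":0.01,"wx":0,"wy":0,"wz":0,"claw":1},
    {"tx":0,"ty":-0.005,"tz":0.014,"wx":0,"wy":0,"wz":0,"claw":1},
    {"tx":0,"ty":-0.005,"tz":0.018,"wx":0,"wy":0,"wz":0,"claw":1},
    {"tx":0,"ty":-0.005,"tz":0.021,"wx":0,"wy":0,"wz":0,"claw":1},
    {"tx":0,"ty":-0.005,"tz":0.022,"wx":0,"wy":0,"wz":0,"claw":1},
    {"tx":0,"ty":-0.005,"tz":0.022,"wx":0,"wy":0,"wz":0,"claw":1},
  ],
)

```text
clock: 20.0
eef_pos: [566.0, -97.2, 63.2]
tool_rot: [-3.142, 0.0, 0.033]
force: [-0.7, 0.4, 0.5]
width: 60.4
gripper_force: 66.7
```

```bash
python3 tilt.py 70 105;python3 to.py 566.5 -97 64 2
```

```text
scene shelf [567.9 -95.9 199.6  62.6   2.1] z 79.5 tilt deg [-0.05 -0.03] 1103
  lower [566.3 -94.5 263.7 100.    1.6]
side shelf [566.5 -96.2 200.9  65.1   1.7] z 81.2 tilt deg [ 0.01 -0.31] 1108
  lower [566.2 -94.6 260.2 103.    2.2]
wrist shelf [588.6 -96.2 157.4  62.4   1.9] z 79.1 tilt deg [0.06 0.  ] 50936
  lower [563.  -96.7 249.4 100.5   2. ]
at [566.  -97.2  63.3] [-180.     -0.      1.91] w 60.7 F [-1.7 -0.3  1.2] t 20.1
t [ 0.0016 -0.0006 -0.0025] w [-0.     -0.     -0.0009]
```

jog_arm(
  plan=[
    {"tx":0,"ty":0,"tz":0.002,"wx":0,"wy":0,"wz":0,"claw":1},
    {"tx":0,"ty":0,"tz":0.002,"wx":0,"wy":0,"wz":0,"claw":0.2},
    {"tx":0,"ty":0,"tz":0.002,"wx":0,"wy":0,"wz":0,"claw":0},
    {"tx":0,"ty":0,"tz":0.002,"wx":0,"wy":0,"wz":0,"claw":0},
    {"tx":0,"ty":0,"tz":0.002,"wx":0,"wy":0,"wz":0,"claw":0},
    {"tx":0,"ty":0,"tz":-0.08,"wx":0,"wy":0,"wz":0,"claw":0},
    {"tx":0,"ty":0,"tz":-0.2,"wx":0,"wy":0,"wz":0,"claw":0},
    {"tx":0.02,"ty":0.05,"tz":-0.32,"wx":0,"wy":0,"wz":0,"claw":0},
    {"tx":0.05,"ty":0.15,"tz":-0.4,"wx":0,"wy":0,"wz":0,"claw":0},
    {"tx":0.05,"ty":0.25,"tz":-0.45,"wx":0,"wy":0,"wz":0,"claw":0},
    {"tx":0.05,"ty":0.25,"tz":-0.45,"wx":0,"wy":0,"wz":0,"claw":0},
    {"tx":0.05,"ty":0.25,"tz":-0.45,"wx":0,"wy":0,"wz":0,"claw":0},
  ],
)

```text
clock: 21.35
eef_pos: [583.4, -172.4, 198.2]
tool_rot: [3.142, -0.0, 0.032]
force: [-0.3, 0.4, 0.1]
width: 85.4
gripper_force: 0.0
```

jog_arm(
  plan=[
    {"tx":0,"ty":0,"tz":0,"wx":0,"wy":0,"wz":0,"claw":0},
    {"tx":0,"ty":0,"tz":0,"wx":0,"wy":0,"wz":0,"claw":0},
    {"tx":0,"ty":0,"tz":0,"wx":0,"wy":0,"wz":0,"claw":0},
  ],
)

```text
clock: 21.65
eef_pos: [583.4, -170.4, 197.4]
tool_rot: [-3.141, 0.001, 0.035]
force: [0.4, -0.3, -0.1]
width: 85.0
gripper_force: 0.0
```

```bash
python3 tilt.py 70 105
python3 - <<'E'
from h import *
d=shot("wrist"); W=world(d); save("wj",d["img"])
P=top(W,(603,-229),45,52,66); print("jar",circ(P), "knob",circ(top(W,(503,-382),40,28,40)),"plate",circ(top(W,(503,-382),45,8,16)))
E
python3 to.py 603 -229 120 2
```

```text
scene shelf [567.7 -95.5 202.2  62.7   1.9] z 79.6 tilt deg [ 0.01 -0.  ] 1670
  lower [566.8 -94.8 263.5  99.9   1.8]
side shelf [566.7 -96.4 200.3  65.6   2.6] z 81.1 tilt deg [ 0.07 -0.07] 1372
  lower [566.1 -94.5 260.8 105.5   3. ]
wrist shelf [567.8 -97.1 199.4  62.3   1.9] z 79.1 tilt deg [0.05 0.08] 15764
  lower [567.5 -96.8 259.1 100.    2. ]
jar [ 602.9 -229.7   28.9  603.3 -229.5   58.2 1266. ] knob [ 504.3 -383.4   10.9  504.2 -383.    32.3  329. ] plate [ 504.3 -383.7   29.4  504.3 -383.5   11.  1458. ]
at [ 583.5 -171.3  197.8] [-1.7999e+02  2.0000e-02  1.9400e+00] w 85.2 F [ 0.2 -0.3  1. ] t 21.9
t [0.0583 0.1946 0.2594] w [-0.0001  0.0002 -0.0006]
```

View pics/wj.png

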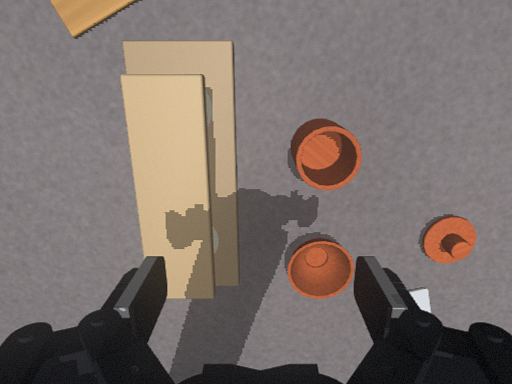

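The upper shelf lies level and centred at (168,185). The jar is at (327,157), the bowl at (320,268) and the lid at (450,240). Going for the jar.

jog_arm(
  plan=[
    {"tx":0.03,"ty":0.1,"tz":0.03,"wx":0,"wy":0,"wz":0,"claw":0},
    {"tx":0.058,"ty":0.196,"tz":0.1,"wx":0,"wy":0,"wz":0,"claw":0},
    {"tx":0.058,"ty":0.196,"tz":0.2,"wx":0,"wy":0,"wz":0,"claw":0},
    {"tx":0.058,"ty":0.196,"tz":0.32,"wx":0,"wy":0,"wz":0,"claw":0},
    {"tx":0.058,"ty":0.196,"tz":0.44,"wx":0,"wy":0,"wz":0,"claw":0},
    {"tx":0.058,"ty":0.196,"tz":0.53,"wx":0,"wy":0,"wz":0,"claw":0},
    {"tx":0.058,"ty":0.196,"tz":0.586,"wx":0,"wy":0,"wz":0,"claw":0},
    {"tx":0.058,"ty":0.196,"tz":0.586,"wx":0,"wy":0,"wz":0,"claw":0},
    {"tx":0.058,"ty":0.196,"tz":0.586,"wx":0,"wy":0,"wz":0,"claw":0},
    {"tx":0.058,"ty":0.196,"tz":0.586,"wx":0,"wy":0,"wz":0,"claw":1},
    {"tx":0.058,"ty":0.196,"tz":0.586,"wx":0,"wy":0,"wz":0,"claw":1},
    {"tx":0.058,"ty":0.196,"tz":0.586,"wx":0,"wy":0,"wz":0,"claw":1},
  ],
)

```text
clock: 23.05
eef_pos: [604.3, -230.2, 24.3]
tool_rot: [3.141, -0.003, 0.033]
force: [-0.9, 1.0, 6.6]
width: 55.9
gripper_force: 64.5
```

jog_arm(
  plan=[
    {"tx":0,"ty":0,"tz":0,"wx":0,"wy":0,"wz":0,"claw":1},
    {"tx":0,"ty":0,"tz":-0.04,"wx":0,"wy":0,"wz":0,"claw":1},
    {"tx":0,"ty":0,"tz":-0.14,"wx":0,"wy":0,"wz":0,"claw":1},
    {"tx":0,"ty":0,"tz":-0.26,"wx":0,"wy":0,"wz":0,"claw":1},
    {"tx":0,"ty":0,"tz":-0.36,"wx":0,"wy":0,"wz":0,"claw":1},
    {"tx":0,"ty":0,"tz":-0.4,"wx":0,"wy":0,"wz":0,"claw":1},
    {"tx":0,"ty":0,"tz":-0.4,"wx":0,"wy":0,"wz":0,"claw":1},
    {"tx":0,"ty":0,"tz":-0.4,"wx":0,"wy":0,"wz":0,"claw":1},
    {"tx":0,"ty":0,"tz":-0.4,"wx":0,"wy":0,"wz":0,"claw":1},
  ],
)

```text
clock: 23.95
eef_pos: [601.6, -229.2, 140.3]
tool_rot: [-3.14, 0.003, 0.034]
force: [0.4, -0.4, -2.4]
width: 56.1
gripper_force: 64.1
```

```bash
python3 held.py 36; python3 to.py 567.5 -96.5 140 2
```

```text
held top in tool frame: z -35.4 [-1.200e+00 -3.000e-01  2.940e+01 -7.000e-01 -5.000e-01 -3.420e+01
  5.394e+03]
at [ 601.7 -229.3  140.3] [-179.93    0.19    1.92] w 56.0 F [-0.4  0.  -2.6] t 24.0
t [-0.0992 -0.4463  0.0019] w [-0.0008  0.0021 -0.0009]
```

jog_arm(
  plan=[
    {"tx":-0.02,"ty":-0.08,"tz":0,"wx":0,"wy":0,"wz":0,"claw":1},
    {"tx":-0.05,"ty":-0.2,"tz":0,"wx":0,"wy":0,"wz":0,"claw":1},
    {"tx":-0.08,"ty":-0.32,"tz":0,"wx":0,"wy":0,"wz":0,"claw":1},
    {"tx":-0.097,"ty":-0.41,"tz":0,"wx":0,"wy":0,"wz":0,"claw":1},
    {"tx":-0.097,"ty":-0.445,"tz":0.02,"wx":0,"wy":0,"wz":0,"claw":1},
    {"tx":-0.097,"ty":-0.445,"tz":0.05,"wx":0,"wy":0,"wz":0,"claw":1},
    {"tx":-0.097,"ty":-0.445,"tz":0.08,"wx":0,"wy":0,"wz":0,"claw":1},
    {"tx":-0.097,"ty":-0.445,"tz":0.095,"wx":0,"wy":0,"wz":0,"claw":1},
    {"tx":-0.097,"ty":-0.445,"tz":0.095,"wx":0,"wy":0,"wz":0,"claw":1},
    {"tx":-0.097,"ty":-0.445,"tz":0.095,"wx":0,"wy":0,"wz":0,"claw":1},
    {"tx":-0.097,"ty":-0.445,"tz":0.095,"wx":0,"wy":0,"wz":0,"claw":1},
  ],
)

```text
clock: 25.1
eef_pos: [569.7, -98.0, 114.0]
tool_rot: [3.141, -0.001, 0.033]
force: [-0.2, 0.1, -1.0]
width: 56.2
gripper_force: 64.3
```

```bash
python3 held.py 36; python3 to.py 568.2 -96.8 104.5 2
```

```text
held top in tool frame: z -35.4 [-1.500e+00 -6.000e-01  2.950e+01 -6.000e-01 -5.000e-01 -3.430e+01
  5.411e+03]
at [569.7 -97.8 114. ] [ 1.7999e+02 -5.0000e-02  1.8800e+00] w 55.9 F [ 0.2 -0.2 -1.1] t 25.1
t [-0.0049 -0.0036  0.0318] w [ 0.0001 -0.0005 -0.0013]
```

jog_arm(
  plan=[
    {"tx":-0.004,"ty":-0.003,"tz":0.012,"wx":0,"wy":0,"wz":0,"claw":1},
    {"tx":-0.004,"ty":-0.003,"tz":0.02,"wx":0,"wy":0,"wz":0,"claw":1},
    {"tx":-0.004,"ty":-0.003,"tz":0.024,"wx":0,"wy":0,"wz":0,"claw":1},
    {"tx":-0.004,"ty":-0.003,"tz":0.027,"wx":0,"wy":0,"wz":0,"claw":1},
    {"tx":-0.004,"ty":-0.003,"tz":0.03,"wx":0,"wy":0,"wz":0,"claw":1},
    {"tx":-0.004,"ty":-0.003,"tz":0.03,"wx":0,"wy":0,"wz":0,"claw":1},
  ],
)

```text
clock: 25.75
eef_pos: [568.1, -96.5, 104.6]
tool_rot: [3.142, 0.0, 0.034]
force: [0.0, -0.5, -2.1]
width: 56.0
gripper_force: 64.3
```

jog_arm(
  plan=[
    {"tx":0,"ty":0,"tz":0.002,"wx":0,"wy":0,"wz":0,"claw":1},
    {"tx":0,"ty":0,"tz":0.004,"wx":0,"wy":0,"wz":0,"claw":1},
    {"tx":0,"ty":0,"tz":0.005,"wx":0,"wy":0,"wz":0,"claw":1},
    {"tx":0,"ty":0,"tz":0.005,"wx":0,"wy":0,"wz":0,"claw":1},
  ],
)

```text
clock: 26.15
eef_pos: [568.2, -96.5, 104.3]
tool_rot: [3.142, -0.001, 0.033]
force: [-3.3, 0.1, 7.2]
width: 56.0
gripper_force: 65.2
```

jog_arm(
  plan=[
    {"tx":0,"ty":0,"tz":0,"wx":0,"wy":0,"wz":0,"claw":0.2},
    {"tx":0,"ty":0,"tz":0,"wx":0,"wy":0,"wz":0,"claw":0},
    {"tx":0,"ty":0,"tz":0,"wx":0,"wy":0,"wz":0,"claw":0},
    {"tx":0,"ty":0,"tz":0,"wx":0,"wy":0,"wz":0,"claw":0},
    {"tx":0,"ty":0,"tz":-0.08,"wx":0,"wy":0,"wz":0,"claw":0},
    {"tx":0,"ty":0,"tz":-0.2,"wx":0,"wy":0,"wz":0,"claw":0},
    {"tx":0,"ty":0.0,"tz":-0.32,"wx":0,"wy":0,"wz":0,"claw":0},
    {"tx":-0.04,"ty":0.08,"tz":-0.4,"wx":0,"wy":0,"wz":0,"claw":0},
    {"tx":-0.1,"ty":0.2,"tz":-0.4,"wx":0,"wy":0,"wz":0,"claw":0},
    {"tx":-0.16,"ty":0.34,"tz":-0.4,"wx":0,"wy":0,"wz":0,"claw":0},
    {"tx":-0.22,"ty":0.48,"tz":-0.4,"wx":0,"wy":0,"wz":0,"claw":0},
    {"tx":-0.24,"ty":0.6,"tz":-0.4,"wx":0,"wy":0,"wz":0,"claw":0},
  ],
)

```text
clock: 27.35
eef_pos: [499.8, -281.5, 223.4]
tool_rot: [3.141, 0.001, 0.031]
force: [0.9, 0.1, 0.0]
width: 85.1
gripper_force: 0.0
```

jog_arm(
  plan=[
    {"tx":0,"ty":0.08,"tz":0,"wx":0,"wy":0,"wz":0,"claw":0},
    {"tx":0,"ty":0.08,"tz":0,"wx":0,"wy":0,"wz":0,"claw":0},
    {"tx":0,"ty":0.08,"tz":0,"wx":0,"wy":0,"wz":0,"claw":0},
    {"tx":0,"ty":0.08,"tz":0,"wx":0,"wy":0,"wz":0,"claw":0},
    {"tx":0,"ty":0.08,"tz":0,"wx":0,"wy":0,"wz":0,"claw":0},
  ],
)

```text
clock: 27.85
eef_pos: [503.5, -301.1, 223.2]
tool_rot: [-3.141, -0.0, 0.036]
force: [-0.3, 0.7, -0.1]
width: 85.3
gripper_force: 0.0
```

```bash
cat > jl.py <<'E'
from h import *
for n in("wrist","scene","side"):
    d=shot(n); W=world(d); save("jl_"+n,d["img"])
    j=top(W,(567,-97),45,135,145)
    print(n,"knob",circ(top(W,(503,-382),40,28,40)),"plate",circ(top(W,(503,-382),45,8,16)),"jar",circ(j) if len(j) else "")
E
python3 jl.py; python3 tilt.py 74 86;python3 to.py 504.2 -383 60 2
```

```text
wrist knob [ 504.2 -384.1   10.8  504.  -383.8   32.5  335. ] plate [ 503.7 -384.1   29.1  504.1 -384.1   11.1 1698. ] jar [ 561.7 -122.8   11.4  561.4 -123.3  136.6  118. ]
scene knob [ 503.7 -381.7   11.1  503.9 -381.7   32.6   43. ] plate [ 502.9 -381.6   29.5  503.5 -382.4   11.6  189. ] jar [566.2 -95.6  29.6 566.7 -94.7 138.7 170. ]
side knob [ 504.4 -381.6   12.5  502.8 -381.6   33.4   38. ] plate [ 501.6 -381.8   29.8  502.  -380.3   12.8  151. ] jar [565.2 -96.2  30.1 564.9 -95.4 139.4 170. ]
scene shelf [567.9 -95.6 202.1  62.4   1.8] z 79.5 tilt deg [ 0.02 -0.16] 1080
  lower [566.4 -95.6 262.4 101.3   2.1]
side shelf [566.4 -95.6 198.7  67.3   1.8] z 81.2 tilt deg [ 0.03 -0.61] 1068
  lower [565.6 -94.6 259.4 102.6   2.2]
wrist shelf [553.  -98.4 168.7  63.4   1.4] z 79.2 tilt deg [0.08 0.31] 8579
  lower [543.5 -98.8 212.1  99.9   1.9]
at [ 503.2 -302.4  223.3] [ 1.80e+02 -1.00e-02  1.95e+00] w 85.1 F [-0.3 -1.  -0.4] t 28.1
t [-0.0058  0.2685  0.5444] w [ 0.     -0.0001 -0.0006]
```

View pics/jl_wrist.png

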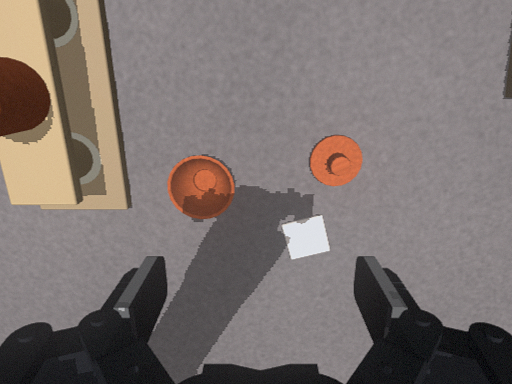

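View pics/jl_scene.png

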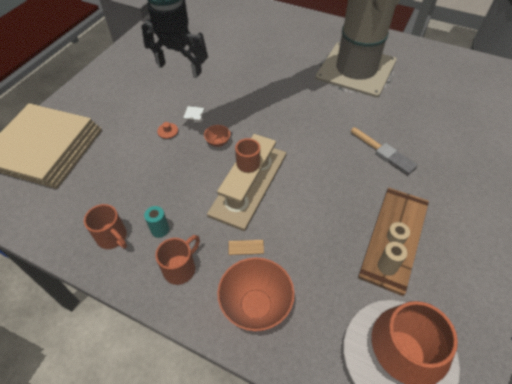

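The scene view shows the jar upright in the middle of the shelf at (248,155), and the tall and short posts on the board at (393,258) and (400,232). In the wrist view the lid is at (336,160) with its knob visible. Grasping the lid by the knob.

jog_arm(
  plan=[
    {"tx":-0.003,"ty":0.1,"tz":0.05,"wx":0,"wy":0,"wz":0,"claw":0},
    {"tx":-0.005,"ty":0.2,"tz":0.15,"wx":0,"wy":0,"wz":0,"claw":0},
    {"tx":-0.005,"ty":0.271,"tz":0.27,"wx":0,"wy":0,"wz":0,"claw":0},
    {"tx":-0.005,"ty":0.271,"tz":0.4,"wx":0,"wy":0,"wz":0,"claw":0},
    {"tx":-0.005,"ty":0.271,"tz":0.5,"wx":0,"wy":0,"wz":0,"claw":0},
    {"tx":-0.005,"ty":0.271,"tz":0.58,"wx":0,"wy":0,"wz":0,"claw":0},
    {"tx":-0.005,"ty":0.271,"tz":0.62,"wx":0,"wy":0,"wz":0,"claw":0},
    {"tx":-0.005,"ty":0.271,"tz":0.62,"wx":0,"wy":0,"wz":0,"claw":0},
    {"tx":-0.005,"ty":0.271,"tz":0.62,"wx":0,"wy":0,"wz":0,"claw":0},
    {"tx":-0.005,"ty":0.271,"tz":0.62,"wx":0,"wy":0,"wz":0,"claw":0},
  ],
)

```text
clock: 29.15
eef_pos: [505.3, -384.8, 38.9]
tool_rot: [3.14, -0.002, 0.033]
force: [1.2, -0.3, 1.5]
width: 85.3
gripper_force: 0.0
```

```bash
python3 - <<'E'
from h import *
d=shot("wrist"); W=world(d)
print(circ(top(W,(504,-383),30,28,40)),circ(top(W,(504,-383),45,8,16)))
E
python3 to.py 504.2 -383.8 15.5 2
```

```text
[ 503.8 -384.1   11.   504.1 -384.1   32.5 1309. ] [ 503.6 -384.    29.2  504.2 -384.1   11.1 5539. ]
at [ 505.2 -384.8   38.9] [ 1.799e+02 -1.300e-01  1.920e+00] w 85.3 F [ 0.2 -0.4  0.4] t 29.2
t [-0.0036 -0.0036  0.0779] w [ 0.0011 -0.0015 -0.0009]
```

jog_arm(
  plan=[
    {"tx":-0.004,"ty":-0.002,"tz":0.04,"wx":0,"wy":0,"wz":0,"claw":0},
    {"tx":-0.004,"ty":-0.002,"tz":0.07,"wx":0,"wy":0,"wz":0,"claw":0},
    {"tx":-0.004,"ty":-0.002,"tz":0.077,"wx":0,"wy":0,"wz":0,"claw":0},
    {"tx":-0.004,"ty":-0.002,"tz":0.077,"wx":0,"wy":0,"wz":0,"claw":0.3},
    {"tx":-0.004,"ty":-0.002,"tz":0.077,"wx":0,"wy":0,"wz":0,"claw":0.6},
    {"tx":-0.004,"ty":-0.002,"tz":0.077,"wx":0,"wy":0,"wz":0,"claw":1},
    {"tx":-0.004,"ty":-0.002,"tz":0.077,"wx":0,"wy":0,"wz":0,"claw":1},
    {"tx":-0.004,"ty":-0.002,"tz":0.077,"wx":0,"wy":0,"wz":0,"claw":1},
    {"tx":-0.004,"ty":-0.002,"tz":0.077,"wx":0,"wy":0,"wz":0,"claw":1},
    {"tx":-0.004,"ty":-0.002,"tz":0.077,"wx":0,"wy":0,"wz":0,"claw":1},
  ],
)

```text
clock: 30.2
eef_pos: [503.4, -383.8, 14.6]
tool_rot: [3.141, -0.001, 0.033]
force: [-1.1, 0.2, 4.4]
width: 19.7
gripper_force: 58.7
```

```bash
python3 to.py 567.5 -96 220 2
```

```text
at [ 503.4 -383.8   14.6] [ 1.7997e+02 -5.0000e-02  1.9200e+00] w 19.7 F [-1.1  0.2  4.4] t 30.2
t [ 0.2462 -0.9512 -0.6848] w [ 0.0004 -0.0005 -0.0009]
```

jog_arm(
  plan=[
    {"tx":0,"ty":0,"tz":-0.04,"wx":0,"wy":0,"wz":0,"claw":1},
    {"tx":0,"ty":0,"tz":-0.14,"wx":0,"wy":0,"wz":0,"claw":1},
    {"tx":0,"ty":0,"tz":-0.28,"wx":0,"wy":0,"wz":0,"claw":1},
    {"tx":0,"ty":0,"tz":-0.43,"wx":0,"wy":0,"wz":0,"claw":1},
    {"tx":0.02,"ty":-0.06,"tz":-0.55,"wx":0,"wy":0,"wz":0,"claw":1},
    {"tx":0.06,"ty":-0.17,"tz":-0.6,"wx":0,"wy":0,"wz":0,"claw":1},
    {"tx":0.1,"ty":-0.3,"tz":-0.6,"wx":0,"wy":0,"wz":0,"claw":1},
    {"tx":0.14,"ty":-0.44,"tz":-0.6,"wx":0,"wy":0,"wz":0,"claw":1},
    {"tx":0.18,"ty":-0.58,"tz":-0.6,"wx":0,"wy":0,"wz":0,"claw":1},
    {"tx":0.22,"ty":-0.72,"tz":-0.6,"wx":0,"wy":0,"wz":0,"claw":1},
    {"tx":0.246,"ty":-0.84,"tz":-0.6,"wx":0,"wy":0,"wz":0,"claw":1},
    {"tx":0.246,"ty":-0.9,"tz":-0.6,"wx":0,"wy":0,"wz":0,"claw":1},
  ],
)

```text
clock: 31.4
eef_pos: [568.6, -106.0, 194.5]
tool_rot: [-3.139, -0.001, 0.039]
force: [-0.3, -0.0, -1.0]
width: 19.8
gripper_force: 58.8
```

jog_arm(
  plan=[
    {"tx":0,"ty":-0.03,"tz":0,"wx":0,"wy":0,"wz":0,"claw":1},
    {"tx":0,"ty":-0.05,"tz":0,"wx":0,"wy":0,"wz":0,"claw":1},
    {"tx":0,"ty":-0.05,"tz":0,"wx":0,"wy":0,"wz":0,"claw":1},
    {"tx":0,"ty":-0.05,"tz":0,"wx":0,"wy":0,"wz":0,"claw":1},
    {"tx":0,"ty":-0.05,"tz":0,"wx":0,"wy":0,"wz":0,"claw":1},
    {"tx":0,"ty":-0.05,"tz":0,"wx":0,"wy":0,"wz":0,"claw":1},
  ],
)

```text
clock: 32.0
eef_pos: [567.1, -97.4, 194.1]
tool_rot: [3.141, 0.0, 0.032]
force: [0.6, -0.3, -0.1]
width: 19.8
gripper_force: 58.8
```

```bash
cat > fit.py <<'E'
from h import *
s=ctrl.read_state(); c=np.array(s["eef_pos"]); zt=c[2]
Rt=R.from_euler("xyz",s["tool_rot"]).as_matrix()
for n in("wrist","scene","side"):
    d=shot(n); W=world(d); save("fit_"+n,d["img"]); C=d["img"].astype(int); red=C[...,0]-C[...,2]>40
    def f(z0,z1,r=45):
        m=red&(np.hypot(W[...,0]-567,W[...,1]+96)<r)&(W[...,2]>z0)&(W[...,2]<z1)
        return circ(W[m]) if m.sum()>10 else None
    print(n,"plate top",f(zt-7,zt+2),"knob top",f(zt+14,zt+24,20),"jar rim",f(134,146))
E
python3 fit.py; python3 to.py 567 -96 160 2
```

```text
wrist plate top [ 567.5  -97.1   29.1  568.   -96.9  190.6 4431. ] knob top [ 567.6  -96.1   11.7  568.   -96.8  212.1 1683. ] jar rim [ 567.5  -96.4   28.6  581.4  -96.1  138.5 1056. ]
scene plate top [569.8 -95.9  28.7 573.4 -94.8 191.  226. ] knob top [569.1 -96.2   9.6 568.8 -97.3 212.5  40. ] jar rim [566.9 -94.3  28.8 568.2 -94.4 138.5 145. ]
side plate top [565.3 -94.8  28.8 565.5 -92.4 192.2 199. ] knob top None jar rim [565.6 -95.6  30.5 564.6 -95.3 139.1 176. ]
at [567.2 -96.7 194.1] [180.     0.     1.88] w 19.8 F [-0.3  0.1 -0.5] t 32.1
t [-0.0006 -0.0023  0.1136] w [ 0.      0.     -0.0013]
```

View pics/fit_wrist.png

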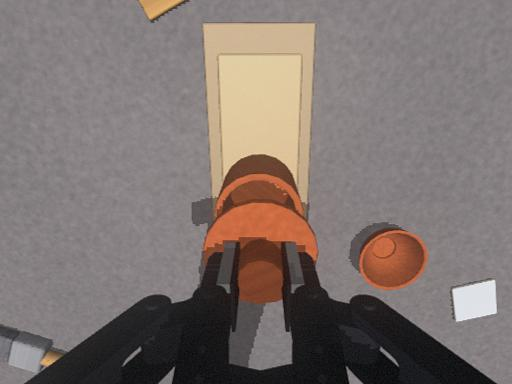

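The lid plate at (260,235) hangs level over the jar mouth at (260,190); both centres measure about (567.5,-96.5), so it is aligned. Lowering to just above the rim and rechecking.

jog_arm(
  plan=[
    {"tx":0,"ty":0,"tz":0.03,"wx":0,"wy":0,"wz":0,"claw":1},
    {"tx":0,"ty":0,"tz":0.06,"wx":0,"wy":0,"wz":0,"claw":1},
    {"tx":0,"ty":0,"tz":0.09,"wx":0,"wy":0,"wz":0,"claw":1},
    {"tx":0,"ty":0,"tz":0.105,"wx":0,"wy":0,"wz":0,"claw":1},
    {"tx":0,"ty":0,"tz":0.115,"wx":0,"wy":0,"wz":0,"claw":1},
    {"tx":0,"ty":0,"tz":0.115,"wx":0,"wy":0,"wz":0,"claw":1},
    {"tx":0,"ty":0,"tz":0.115,"wx":0,"wy":0,"wz":0,"claw":1},
    {"tx":0,"ty":0,"tz":0.115,"wx":0,"wy":0,"wz":0,"claw":1},
  ],
)

```text
clock: 32.95
eef_pos: [567.5, -96.3, 160.0]
tool_rot: [3.141, -0.001, 0.033]
force: [0.3, 0.3, -0.0]
width: 19.8
gripper_force: 58.8
```

```bash
python3 fit.py; python3 to.py 567.3 -96.5 149 2
```

```text
wrist plate top [ 567.7  -96.2   29.3  568.5  -95.9  156.4 4438. ] knob top [ 567.8  -94.7   12.   568.5  -95.8  178.  1681. ] jar rim [577.  -96.   26.6 586.8 -96.  138.2 838. ]
scene plate top [568.1 -94.2  29.1 572.8 -93.9 156.7 221. ] knob top [569.5 -94.7  10.2 569.5 -96.  178.3  40. ] jar rim [567.3 -94.2  28.7 574.4 -93.2 138.2  97. ]
side plate top [566.6 -92.   29.9 565.8 -91.5 158.  199. ] knob top None jar rim [563.8 -93.3  28.3 563.6 -88.3 139.3 101. ]
at [567.5 -96.2 159.9] [ 1.80e+02 -4.00e-02  1.91e+00] w 19.4 F [-0.1  0.4 -0.9] t 33.1
t [-0.0006  0.0008  0.0365] w [ 0.0001 -0.0004 -0.001 ]
```

jog_arm(
  plan=[
    {"tx":0,"ty":0.001,"tz":0.008,"wx":0,"wy":0,"wz":0,"claw":1},
    {"tx":0,"ty":0.001,"tz":0.014,"wx":0,"wy":0,"wz":0,"claw":1},
    {"tx":0,"ty":0.001,"tz":0.02,"wx":0,"wy":0,"wz":0,"claw":1},
    {"tx":0,"ty":0.001,"tz":0.025,"wx":0,"wy":0,"wz":0,"claw":1},
    {"tx":0,"ty":0.001,"tz":0.03,"wx":0,"wy":0,"wz":0,"claw":1},
    {"tx":0,"ty":0.001,"tz":0.033,"wx":0,"wy":0,"wz":0,"claw":1},
    {"tx":0,"ty":0.001,"tz":0.036,"wx":0,"wy":0,"wz":0,"claw":1},
    {"tx":0,"ty":0.001,"tz":0.036,"wx":0,"wy":0,"wz":0,"claw":1},
    {"tx":0,"ty":0.001,"tz":0.036,"wx":0,"wy":0,"wz":0,"claw":1},
  ],
)

```text
clock: 34.0
eef_pos: [567.3, -96.5, 148.8]
tool_rot: [3.142, -0.0, 0.033]
force: [-0.4, -0.4, -1.1]
width: 19.4
gripper_force: 58.9
```

```bash
python3 fit.py
```

```text
wrist plate top [ 567.4  -96.3   29.3  568.1  -96.1  145.3 4439. ] knob top [ 567.   -95.    12.3  568.2  -96.   166.8 1686. ] jar rim [ 567.4  -96.3   29.3  568.1  -96.1  144.4 4172. ]
scene plate top [568.2 -93.9  29.  572.6 -94.4 145.7 209. ] knob top [569.2 -95.6   9.3 569.2 -96.  167.1  42. ] jar rim [568.2 -93.9  29.  573.6 -93.9 142.7 172. ]
side plate top [566.1 -93.3  28.8 565.4 -91.8 146.8 198. ] knob top None jar rim [564.6 -92.6  28.  561.2 -86.7 140.4 104. ]
```

jog_arm(
  plan=[
    {"tx":0,"ty":0,"tz":0.003,"wx":0,"wy":0,"wz":0,"claw":1},
    {"tx":0,"ty":0,"tz":0.004,"wx":0,"wy":0,"wz":0,"claw":1},
    {"tx":0,"ty":0,"tz":0.004,"wx":0,"wy":0,"wz":0,"claw":1},
    {"tx":0,"ty":0,"tz":0.004,"wx":0,"wy":0,"wz":0,"claw":1},
  ],
)

```text
clock: 34.55
eef_pos: [567.4, -96.6, 148.6]
tool_rot: [-3.142, -0.001, 0.033]
force: [-1.3, 1.2, 6.2]
width: 19.9
gripper_force: 59.4
```

jog_arm(
  plan=[
    {"tx":0,"ty":0,"tz":0,"wx":0,"wy":0,"wz":0,"claw":0.6},
    {"tx":0,"ty":0,"tz":0,"wx":0,"wy":0,"wz":0,"claw":0.3},
    {"tx":0,"ty":0,"tz":0,"wx":0,"wy":0,"wz":0,"claw":0.2},
    {"tx":0,"ty":0,"tz":0,"wx":0,"wy":0,"wz":0,"claw":0.2},
    {"tx":0,"ty":0,"tz":-0.05,"wx":0,"wy":0,"wz":0,"claw":0.2},
    {"tx":0,"ty":0,"tz":-0.15,"wx":0,"wy":0,"wz":0,"claw":0.2},
    {"tx":-0.05,"ty":0,"tz":-0.28,"wx":0,"wy":0,"wz":0,"claw":0.2},
    {"tx":-0.15,"ty":0.1,"tz":-0.36,"wx":0,"wy":0,"wz":0,"claw":0.2},
    {"tx":-0.25,"ty":0.2,"tz":-0.36,"wx":0,"wy":0,"wz":0,"claw":0.2},
    {"tx":-0.25,"ty":0.3,"tz":-0.36,"wx":0,"wy":0,"wz":0,"claw":0.2},
    {"tx":-0.25,"ty":0.3,"tz":-0.36,"wx":0,"wy":0,"wz":0,"claw":0.2},
    {"tx":-0.25,"ty":0.3,"tz":-0.36,"wx":0,"wy":0,"wz":0,"claw":0.2},
  ],
)

```text
clock: 35.75
eef_pos: [495.2, -189.4, 255.6]
tool_rot: [-3.141, -0.0, 0.032]
force: [0.1, 0.6, -0.0]
width: 68.0
gripper_force: 0.0
```

```bash
python3 - <<'E'
from h import *
for n in("scene","side"):
    d=shot(n); W=world(d); C=d["img"].astype(int); red=C[...,0]-C[...,2]>40
    save("end_"+n,cv2.resize(d["img"],(780,585)))
    m=red&(np.hypot(W[...,0]-567,W[...,1]+96)<45)&(W[...,2]>142)&(W[...,2]<152); print(n,"plate",circ(W[m]),W[m][:,2].std().round(2))
    m=red&(np.hypot(W[...,0]-567,W[...,1]+96)<20)&(W[...,2]>160); print("knob",circ(W[m]))
    print("d",circ(top(W,(643,278),40,80,92)),"c",circ(top(W,(563,276),40,40,52)))
E
python3 tilt.py 74 86
```

```text
scene plate [567.6 -93.9  29.8 568.2 -94.7 145.6 308. ] 1.58
knob [568.2 -94.8  11.  568.8 -94.9 166.4  70. ]
d [642.6 279.4  23.  643.1 278.5  85.4 351. ] c [563.1 276.9  22.8 563.6 277.   45.1 288. ]
side plate [565.8 -94.7  29.4 565.9 -94.6 146.9 250. ] 1.54
knob [566.4 -94.5  10.4 566.  -94.4 167.   64. ]
d [642.1 278.   22.7 641.  278.9  86.9 390. ] c [561.7 276.1  22.3 561.7 276.6  46.9 403. ]
scene shelf [567.9 -95.4 201.1  62.7   1.9] z 79.6 tilt deg [ 0.12 -0.13] 1059
  lower [566.8 -94.7 262.1 101.5   1.6]
side shelf [566.2 -96.  199.2  65.5   2.2] z 81.1 tilt deg [ 0.05 -0.27] 1064
  lower [566.2 -95.7 261.1 102.6   2.4]
wrist shelf [553.9 -97.9 170.7  62.3   2. ] z 79.2 tilt deg [0.07 0.11] 8535
  lower [544.8 -98.5 214.2  98.9   1.9]
```

View pics/end_side.png

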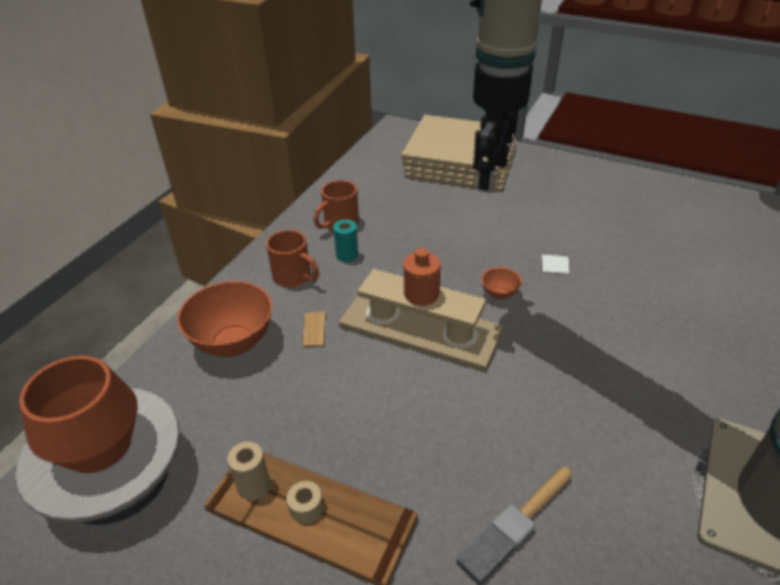

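The final side view shows the lid seated on the jar at (422,277), level shelf on two 50 mm posts, and the tall and short posts on the board at (248,470) and (305,502). The arm is clear of everything, so I'm handing in.

```bash
python3 -c "
from cell import ctrl
print(ctrl.finish_job())"
```

```text
the job is handed in; nothing more can be done
None
```

The job is handed in, and my last measurements before that showed everything placed as asked: the tall post in the board's free place, the 50 mm post on its mark, the shelf level and centred, the jar in the middle, and the lid fully seated, at about 36 s of the allowed 131 s.

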